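# Line up the bar coasters with a spacing guide

### The arm

A 7-joint arm with a two-finger parallel gripper is mounted at the origin on the work surface. World frame = base frame: x ahead of the robot, y to its left, z up, the work surface at z = 0. Lengths are in mm, angles in rad, forces in N, time in s.
With the tool pointing down it reaches from about 425 to 875 mm from the base axis. Payload 9.9 kg.
Tool frame: the origin (TCP) lies midway between the tips of the shut fingers; the grasp point (between the pads) lies 19 mm behind it; z points along the fingers, y is the direction in which the jaws open and shut (so a half turn about z gives the same grasp; the last joint's range is limited). The gripper opens to 85 mm and grips with 20 to 120 N. Pads are 22 mm wide; open, the fingers measure 114 mm over their backs; the gripper's body (76 mm by 85 mm) begins 54 mm behind the grasp point. The pads swing forward as they close: fully open they stand 13 mm farther back than shut.
Start: joints at [-1.314, 0.576, 0.025, 1.437, -0.015, 1.129, -0.057], TCP at [225.606, 636.185, 231.289] pointing down, gripper open.
Joint ranges: [-2.76, 2.76], [-0.34, 2.15], [-1.52, 1.57], [0.19, 2.46], [-1.09, 4.23], [0.17, 1.99], [-2.82, 2.82]. Speed limits (rad/s): [2.22, 2.22, 3.01, 3.01, 3.14, 3.14, 3.14].

### API

Orientations are given as a unit quaternion [x, y, z, w].
In Python, from plant import sense, grab_frame, sign_off gives the robot as it stands. The module is installed in compiled form; this text tells all that it offers.
- The arm moves only by the shell command python3 -m creep 'ROWS' [FORCE]. ROWS is JSON, a list of rows, each an object with "slide": the shift along the tool's x, y, z normalised to -1 to 1, where 1 is 20 mm, a list of three; "turn": the turn, a rotation vector about the tool's x, y, z normalised to -1 to 1, where 1 is pi/4 rad, a list of three; "hand": the gripper's target within -1 to 1 (fully open at 1, half-way at 0, shut at -1). In form: [{"slide": [x, y, z], "turn": [rx, ry, rz], "hand": hand}, ...]. A call has 1 to 12 rows; each row shifts and turns the pose as measured when the row begins, along the tool's axes as they then stand; what a row does not reach is not made up. A row lasts 1/10 s, in which the tool goes at most 50 mm and 8.59 degrees, less where a joint would pass 70% of its speed; a pose out of reach is approached as far as the arm can. A call with a number of a shift or a turn outside -1 to 1 is refused whole. A call with a gripper value outside its range is refused whole. The fingers move at their own pace and stop on an object; FORCE is the grip in N (left out, the last holds). Time passes only in rows, so rows that do not move let the fingers close. It gives the time, the measured TCP pose, the force and the opening at its end, in the units of the state.
- sense(): the state, without advancing time (a new reading comes with each control period).
- grab_frame(name): name is "side" or "top" or "wrist"; returns a dict with "image" (420x560x3 uint8, red, green, blue), "z_map" (420x560 float32, mm along the optical axis (not along the pixel's ray), 0 where there is no reading), "intrinsics" (3x3 intrinsics, pixels), "R" (3x3) and "t" (3): a world point X has camera coordinates R X + t. Camera axes: x right, y down, z forward; pixel columns grow to the right and rows downward; lengths in mm; the calibration is good to about 2 mm. A picture is of the moment at which its call begins.
- sign_off(): hands the job in, once; it reports no verdict.
The state is a dict: "clock": time; "joint_pos": joint angles; "joint_vel": joint speeds; "effort": joint torques, N m; "ee_pos": TCP position; "tcp_rot": TCP orientation; "force": force on the tool from outside, world axes, zero at the start; "moment": the same for the moment, N m; "grip_width": finger opening in mm.
Only numpy, scipy, OpenCV 4.12 (cv2) and the standard library are available. Lean on these libraries where they do the work, as an engineer would, in place of code of your own. Each camera call takes 0.05 s, during which the arm holds its last target.

### The job

Set the coasters out along the bar: lift the wooden spacing guide off its hooks, lay it flush against the front of the fixed bar rail (not overhanging the rail's ends) and let go of it, then nudge all the coasters up square against the guide's near side in one row, each centred on its own dark mark, on neighbouring marks with none skipped in between. When the row is complete, lift the guide away and hang it back on its two hooks, leaving the row straight and evenly spaced. Leave the other things on the bar where they are.

Things in the scene. Friction and masses are not known exactly. Their poses are not given: they have to be found in the camera images.
- guide: Straight wooden strip 24 (x) x 340 (y) x 20 mm, origin at centre of underside, 220 g, same after a half turn. Dark 6 mm inlaid mark lines across its top at y = -138, -46, 46, 138 mm. Arched handle on top of 10 mm round steel bar: uprights at y = -60 and 60, crossbar along y, its centre 60 mm above the underside, 35 mm free below it. At first it hangs level by the crossbar on the stand's hooks.
- guide_bar (a point): Middle of the guide's handle crossbar: on the bar's centre line, 60 mm above the guide's underside; axes as the guide.
- hook_stand: Fixed. Two 8 mm rods rise at x = 30, y = -38 and 38 mm from a 12 mm base, bend over at z = 136 towards -x into V hooks open upward: lowest at x = 0 (z = 127), tip at x = -22, top z = 143. Nothing between the rods above the base. To unhook, raise the guide 12 to 22 mm (more, and its strip hits the hooks from below), then move it 45 mm or more towards -x. Origin on the work surface under the V.
- stand_seat (a point): Point between the two hooks where the middle of the guide's crossbar lies when it hangs: 136.7 mm above the work surface; y axis along the hanging crossbar, x axis from the hook tips towards the rods.
- bar_rail: Fixed raised wooden bar rail on the work surface, 45 mm deep (x), 440 mm long (y), 35 mm high, rounded edges. Its front face, towards the robot, is at x = -22.5 mm. Origin at the centre of its underside. A bottle (160 mm high), a can and a bowl stand fixed some 40 mm or more beyond it.
- rail_face (a point): Middle of the foot of the rail's front face, at the work surface; x points into the rail (away from the robot side), y along the rail.
- coaster1: Square wooden coaster with raised rim, open upward, loose, flat on the bar: 80 x 80 x 20 mm, rim 8 mm thick, floor 6 mm thick, so recess 64 x 64 mm, 14 mm deep; a finger fits inside to pinch a rim side. About 110 g. Origin at centre of underside, x and y square to its sides; same after a quarter turn. Three or four of coaster1 to coaster4 are present; missing ones read None.
- coaster2: Square wooden coaster with raised rim, open upward, loose, flat on the bar: 80 x 80 x 20 mm, rim 8 mm thick, floor 6 mm thick, so recess 64 x 64 mm, 14 mm deep; a finger fits inside to pinch a rim side. About 110 g. Origin at centre of underside, x and y square to its sides; same after a quarter turn. Three or four of coaster1 to coaster4 are present; missing ones read None.
- coaster3: Square wooden coaster with raised rim, open upward, loose, flat on the bar: 80 x 80 x 20 mm, rim 8 mm thick, floor 6 mm thick, so recess 64 x 64 mm, 14 mm deep; a finger fits inside to pinch a rim side. About 110 g. Origin at centre of underside, x and y square to its sides; same after a quarter turn. Three or four of coaster1 to coaster4 are present; missing ones read None.
- coaster4: Square wooden coaster with raised rim, open upward, loose, flat on the bar: 80 x 80 x 20 mm, rim 8 mm thick, floor 6 mm thick, so recess 64 x 64 mm, 14 mm deep; a finger fits inside to pinch a rim side. About 110 g. Origin at centre of underside, x and y square to its sides; same after a quarter turn. Three or four of coaster1 to coaster4 are present; missing ones read None.
- tumbler: bystander: glass tumbler, 72 mm wide, 95 mm high, origin under its centre
- nut_jar: bystander: low jar, 60 mm wide, 55 mm high, origin under its centre
- opener: bystander: flat steel bottle opener lying down, 155 mm long, 42 mm wide, 4 mm thick, origin under its shank
- chalk: bystander: cue-chalk cube, 24 mm
Mind the look-alikes: they are no part of the job. Leave any blue look-alike of the coaster4 alone.

How it is judged (in metres and radians):
On the way, in this order (a step that is already met when the one before it is completed fails the run):
1. the guide lies flush along the front of the bar rail and has been let go (x of guide in the frame of rail_face between -0.017 and -0.009 m and y of guide in the frame of rail_face between -0.055 and 0.055 m and angle between the y axis of guide and the y axis of rail_face, either way round below 0.03 rad and height (world z) of guide below 0.006 m and contact force between the fingers and guide below 0.3 N), for 0.3 s.
2. with the guide flush against the rail (5 mm, 0.03 rad), every coaster lies against the guide, square to it and centred on its own dark mark (9 mm), on neighbouring marks (x of guide in the frame of rail_face between -0.017 and -0.009 m and y of guide in the frame of rail_face between -0.055 and 0.055 m and angle between the y axis of guide and the y axis of rail_face, either way round below 0.03 rad and height (world z) of guide below 0.006 m and (y of coaster1 in the frame of guide between -0.147 and -0.129 m or y of coaster1 in the frame of guide between -0.055 and -0.037 m or y of coaster1 in the frame of guide between 0.037 and 0.055 m or y of coaster1 in the frame of guide between 0.129 and 0.147 m) and (x of coaster1 in the frame of guide between 0.046 and 0.058 m or x of coaster1 in the frame of guide between -0.058 and -0.046 m) and (angle between the x axis of coaster1 and the x axis of guide, either way round below 0.07 rad or angle between the x axis of coaster1 and the y axis of guide, either way round below 0.07 rad) and height (world z) of each of coaster1, coaster2, coaster3, coaster4 below 0.005 m and angle between each of coaster1, coaster2, coaster3, coaster4's own z axis and vertical below 0.05 rad and contact force between the fingers and coaster1 below 0.3 N and (y of coaster2 in the frame of guide between -0.147 and -0.129 m or y of coaster2 in the frame of guide between -0.055 and -0.037 m or y of coaster2 in the frame of guide between 0.037 and 0.055 m or y of coaster2 in the frame of guide between 0.129 and 0.147 m) and (x of coaster2 in the frame of guide between 0.046 and 0.058 m or x of coaster2 in the frame of guide between -0.058 and -0.046 m) and (angle between the x axis of coaster2 and the x axis of guide, either way round below 0.07 rad or angle between the x axis of coaster2 and the y axis of guide, either way round below 0.07 rad) and contact force between the fingers and coaster2 below 0.3 N and (y of coaster3 in the frame of guide between -0.147 and -0.129 m or y of coaster3 in the frame of guide between -0.055 and -0.037 m or y of coaster3 in the frame of guide between 0.037 and 0.055 m or y of coaster3 in the frame of guide between 0.129 and 0.147 m) and (x of coaster3 in the frame of guide between 0.046 and 0.058 m or x of coaster3 in the frame of guide between -0.058 and -0.046 m) and (angle between the x axis of coaster3 and the x axis of guide, either way round below 0.07 rad or angle between the x axis of coaster3 and the y axis of guide, either way round below 0.07 rad) and contact force between the fingers and coaster3 below 0.3 N and (y of coaster4 in the frame of guide between -0.147 and -0.129 m or y of coaster4 in the frame of guide between -0.055 and -0.037 m or y of coaster4 in the frame of guide between 0.037 and 0.055 m or y of coaster4 in the frame of guide between 0.129 and 0.147 m) and (x of coaster4 in the frame of guide between 0.046 and 0.058 m or x of coaster4 in the frame of guide between -0.058 and -0.046 m) and (angle between the x axis of coaster4 and the x axis of guide, either way round below 0.07 rad or angle between the x axis of coaster4 and the y axis of guide, either way round below 0.07 rad) and contact force between the fingers and coaster4 below 0.3 N and (y of coaster1 in the frame of guide between -0.055 and -0.037 m or y of coaster2 in the frame of guide between -0.055 and -0.037 m or y of coaster3 in the frame of guide between -0.055 and -0.037 m or y of coaster4 in the frame of guide between -0.055 and -0.037 m) and (y of coaster1 in the frame of guide between 0.037 and 0.055 m or y of coaster2 in the frame of guide between 0.037 and 0.055 m or y of coaster3 in the frame of guide between 0.037 and 0.055 m or y of coaster4 in the frame of guide between 0.037 and 0.055 m)), for 0.3 s.
At the end, for the whole second after the job is handed in: Guide hangs level on its hooks, at rest (bar within 28 mm of the seat). Coasters flat in one row: centres 56-73 mm before the rail face (64 ideal), square within 0.07 rad, 78-106 mm between neighbours (92 ideal), end centres at most 296 mm apart (x of coaster1 in the frame of rail_face between -0.073 and -0.056 m and (angle between the x axis of coaster1 and the x axis of rail_face, either way round below 0.07 rad or angle between the x axis of coaster1 and the y axis of rail_face, either way round below 0.07 rad) and height (world z) of each of coaster1, coaster2, coaster3, coaster4 below 0.005 m and angle between each of coaster1, coaster2, coaster3, coaster4's own z axis and vertical below 0.05 rad and linear speed of each of coaster1, coaster2, coaster3, coaster4 below 0.02 m/s and (horizontal distance between coaster1 and coaster2 between 0.078 and 0.106 m or horizontal distance between coaster1 and coaster3 between 0.078 and 0.106 m or horizontal distance between coaster1 and coaster4 between 0.078 and 0.106 m) and x of coaster2 in the frame of rail_face between -0.073 and -0.056 m and (angle between the x axis of coaster2 and the x axis of rail_face, either way round below 0.07 rad or angle between the x axis of coaster2 and the y axis of rail_face, either way round below 0.07 rad) and (horizontal distance between coaster2 and coaster1 between 0.078 and 0.106 m or horizontal distance between coaster2 and coaster3 between 0.078 and 0.106 m or horizontal distance between coaster2 and coaster4 between 0.078 and 0.106 m) and x of coaster3 in the frame of rail_face between -0.073 and -0.056 m and (angle between the x axis of coaster3 and the x axis of rail_face, either way round below 0.07 rad or angle between the x axis of coaster3 and the y axis of rail_face, either way round below 0.07 rad) and (horizontal distance between coaster3 and coaster1 between 0.078 and 0.106 m or horizontal distance between coaster3 and coaster2 between 0.078 and 0.106 m or horizontal distance between coaster3 and coaster4 between 0.078 and 0.106 m) and x of coaster4 in the frame of rail_face between -0.073 and -0.056 m and (angle between the x axis of coaster4 and the x axis of rail_face, either way round below 0.07 rad or angle between the x axis of coaster4 and the y axis of rail_face, either way round below 0.07 rad) and (horizontal distance between coaster4 and coaster1 between 0.078 and 0.106 m or horizontal distance between coaster4 and coaster2 between 0.078 and 0.106 m or horizontal distance between coaster4 and coaster3 between 0.078 and 0.106 m) and horizontal distance between each of coaster2, coaster3, coaster4 and coaster1 below 0.296 m and horizontal distance between each of coaster3, coaster4 and coaster2 below 0.296 m and horizontal distance between coaster4 and coaster3 below 0.296 m and distance between guide_bar and stand_seat below 0.028 m and height (world z) of guide above 0.065 m and angle between the y axis of guide and the y axis of hook_stand, either way round below 0.2 rad and angle between guide's own z axis and vertical below 0.2 rad and linear speed of guide below 0.03 m/s); the robot touches nothing.
It fails at once if another thing on the bar is shoved more than 3 cm (distance of any of tumbler, nut_jar, opener, chalk from where it was at the start of the episode above 0.03 m).
Of coaster1, coaster2, coaster3, coaster4 only 3 to 4 are there at a start; the rules pass over those that are not, and their reading is None.
At some moment in a run one of coaster1, coaster2, coaster3, coaster4 may be knocked a few centimetres aside while the robot is not near it.
It also fails if it takes over 210 s, if anything falls off the work surface, if the arm or the gripper's body presses on something with over 40 N, if the wrist force passes 120 N, or if a joint passes its speed limit or range.

## Working session

There is one attempt and no reset: what is moved stays moved. The work goes in short steps, Python scripts to look and compute and a shell command to move; the robot and the scene stay as the last step left them, time stands still between calls to the robot, and variables do not carry over. Pictures are saved under pics/ and viewed, and the job is handed in when it is done.

```bash
mkdir -p pics; cat > h.py <<'E'
import numpy as np, cv2
from plant import sense, grab_frame, sign_off
def snap(name,fn=None):
    f=grab_frame(name)
    if fn: cv2.imwrite('pics/'+fn,f['image'][:,:,::-1])
    K=f['intrinsics'];z=f['z_map'];R=f['R'];t=f['t']
    v,u=np.mgrid[0:420,0:560]
    c=np.stack([(u-K[0,2])/K[0,0]*z,(v-K[1,2])/K[1,1]*z,z],-1)
    X=(c-t)@R
    X[z==0]=np.nan
    f['X']=X
    return f
E
python3 - <<'E'
from h import *
s=sense();print(s)
for n in('top','side','wrist'):
    f=snap(n,n+'0.png');np.save('/tmp/%s0.npy'%n,f['X']);print(n,f['intrinsics'],f['R'],f['t'])
E
```

```text
{'clock': 0.0, 'joint_pos': array([-1.31381703,  0.57653443,  0.02482687,  1.437939  , -0.01500937,
        1.12900733, -0.05650284]), 'joint_vel': array([-0.00069022, -0.00026703, -0.00066883,  0.0010317 , -0.00059412,
       -0.00025972, -0.00026751]), 'effort': array([-1.89765155e-04, -7.65731835e+01,  2.25081414e+00, -2.85982221e+01,
        1.54417986e-02,  1.24616505e-02, -6.10046413e-06]), 'ee_pos': array([225.42508368, 635.74361191, 230.42978196]), 'tcp_rot': array([ 1.69545971e-01,  9.85521911e-01, -8.44966245e-04, -1.08986073e-04]), 'force': array([-0.26996672,  0.81617263, -0.01010914]), 'moment': array([ 0.02985967, -0.03548387,  0.06621465]), 'grip_width': 85.4112975869793}
top [[499.23078922   0.         289.78534067]
 [  0.         499.23078922 196.59291657]
 [  0.           0.           1.        ]] [[-0.02400223 -0.99953044  0.01904722]
 [-0.98734703  0.02071373 -0.15721573]
 [ 0.15674737 -0.02257975 -0.98738058]] [ -56.33892619  569.43762426 1177.99089176]
side [[429.69828227   0.         280.96934412]
 [  0.         429.69828227 212.44445006]
 [  0.           0.           1.        ]] [[-0.99503936 -0.09944657 -0.00265667]
 [-0.04532235  0.47693415 -0.87776973]
 [ 0.08855825 -0.87329502 -0.4790754 ]] [ 566.87873686  154.04310517 1169.60404675]
wrist [[377.60431484   0.         288.82384571]
 [  0.         377.60431484 210.32745277]
 [  0.           0.           1.        ]] [[ 0.33390124  0.94260671 -0.00159712]
 [ 0.90992462 -0.32188097  0.26159095]
 [ 0.2460633  -0.0887988  -0.96517751]] [-673.27272622  -34.06690455  380.05939858]
```

View pics/top0.png

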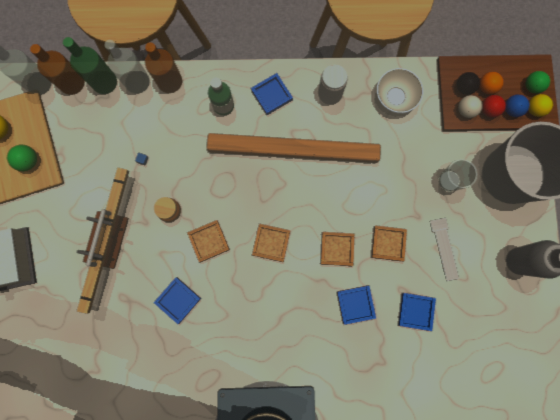

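View pics/side0.png

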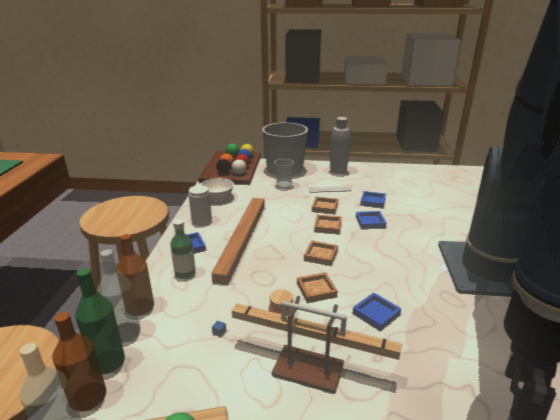

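View pics/wrist0.png

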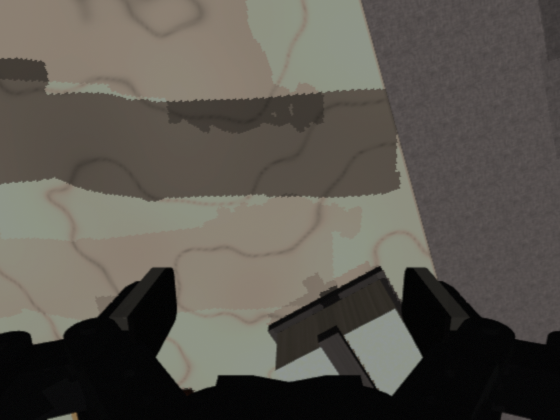

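The top view shows four brown wooden coasters at (209,241), (271,243), (338,249) and (389,243). The blue look-alikes are at (271,94), (178,300), (356,305) and (417,312). The rail runs (208,143)–(380,152), and the guide hangs on its hooks around (103,240). The nut jar is at (166,209), the chalk at (141,159), the tumbler at (455,178) and the opener at (445,250). I'll confirm this in an enlarged crop and measure.

```bash
cat >> h.py <<'E'
def coasters(f):
    """rects of non-blue coasters from top frame"""
    X=f['X'];im=f['image'].astype(int)
    m=(X[...,2]>3)&(X[...,2]<26)&(X[...,0]>300)&(X[...,0]<720)&(np.abs(X[...,1])<420)
    brown=(im[...,0]>im[...,2]+35)
    m=(m&brown).astype(np.uint8)
    m=cv2.morphologyEx(m,cv2.MORPH_CLOSE,np.ones((3,3)))
    n,l,st,c=cv2.connectedComponentsWithStats(m)
    out=[]
    for i in range(1,n):
        if st[i,4]>300:
            P=X[l==i][:,:2];P=P[~np.isnan(P).any(1)].astype(np.float32)
            r=cv2.minAreaRect(P);out.append((np.round(r[0],1),np.round(r[1],1),round(r[2],1),np.round(c[i])))
    return out
E
python3 - <<'E'
from h import *
f=snap('top')
for o in coasters(f):print(o)
X=f['X']
for n,(u,v) in dict(railL=(212,143),railR=(378,152),gtop=(122,175),gbot=(86,306),barA=(100,214),barB=(88,262),jar=(166,209),chalk=(141,159),tum=(452,180),op=(445,250),wall=(95,240)).items():print(n,X[v,u].round(1))
im=f['image']
cv2.imwrite('pics/g.png',cv2.resize(im[160:320,50:250,::-1],None,fx=4,fy=3.75,interpolation=cv2.INTER_CUBIC))
cv2.imwrite('pics/c.png',cv2.resize(im[120:340,180:450,::-1],None,fx=2.7,fy=2.7,interpolation=cv2.INTER_CUBIC))
E
```

```text
(array([467.2, 135.6]), array([80.3, 80.1]), 22.4, array([208., 241.]))
(array([459.3, -20.1]), array([81. , 79.9]), 76.4, array([271., 242.]))
(array([ 451.4, -313.1]), array([81.3, 80.4]), 82.4, array([389., 243.]))
(array([ 440.4, -184. ]), array([79.9, 80.6]), 85.5, array([337., 249.]))
railL [711.  123.   30.7]
railR [ 678.4 -293.9   36.2]
gtop [620.2 325.8  93.6]
gbot [320.1 397.9  93.6]
barA [522.8 357.9 138.2]
barB [417.  380.4 138. ]
jar [542.5 230.2  55. ]
chalk [675.2 302.   22.6]
tum [ 608.8 -486.9    4.8]
op [ 430.8 -455.7    4.9]
wall [464.8 365.8 141.2]
```

View pics/g.png

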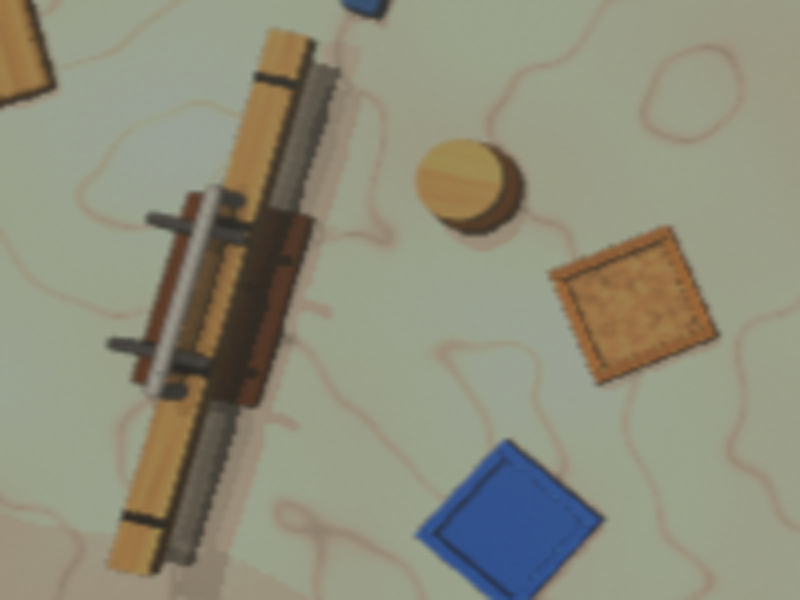

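View pics/c.png

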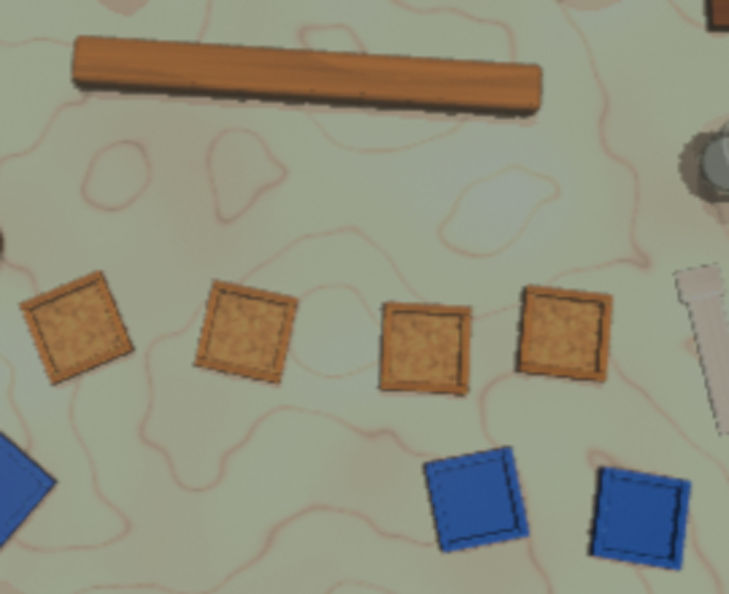

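```bash
python3 - <<'E'
from h import *
out={}
for n in('top','side'):
    f=snap(n);X=f['X'];im=f['image'].astype(int)
    print(n,'cam',-f['R'].T@f['t'])
    m=(X[...,2]>20)&(X[...,2]<170)&(X[...,0]>280)&(X[...,0]<660)&(X[...,1]>280)&(X[...,1]<480)
    P=X[m];C=im[m]
    # strip: z 85..100
    S=P[(abs(P[:,2]-93)<8)&(C[:,0]>C[:,2]+30)]
    r=cv2.minAreaRect(S[:,:2].astype(np.float32));print('strip',r,S[:,2].mean())
    B=P[(P[:,2]>128)]
    c=S[:,:2].mean(0);d=np.array([.9727,-.232])
    (w,h),(a)=r[1],r[2]
    bx=cv2.boxPoints(r);e=max([bx[1]-bx[0],bx[2]-bx[1]],key=np.linalg.norm);d=e/np.linalg.norm(e)
    if d[0]<0:d=-d
    nrm=np.array([-d[1],d[0]])  # +y-ish
    if nrm[1]<0:nrm=-nrm
    print('d',d,'yaw',np.degrees(np.arctan2(d[1],d[0])))
    c=np.array(r[0])
    G=np.abs(C.max(1)-C.min(1))<25
    Q=P[G];a=(Q[:,:2]-c)@d;b=(Q[:,:2]-c)@nrm
    o=np.argsort(b)
    for lo in range(-40,60,8):
        k=(b>lo)&(b<=lo+8)
        if k.any():
            for sgn in (-1,1):
                kk=k&(abs(a-sgn*38)<14)
                if kk.any():print(lo,sgn,kk.sum(),'z',np.percentile(Q[kk,2],[0,25,50,75,100]).round(),'a',a[kk].mean().round(1))
    k=(Q[:,2]>132)&(abs(a)<30);print('bar mid pts',k.sum(),'b',b[k].mean() if k.any() else None,Q[k].mean(0) if k.any() else None)
    k=(Q[:,2]>130)&(abs(a)<75)&(abs(b)<12)
    print('bar a ext',a[k].min(),a[k].max())
E
```

```text
top cam [ 376.23331084  -41.50891115 1253.72298763]
strip ((471.7454833984375, 366.53448486328125), (27.701704025268555, 339.2015075683594), 76.08916473388672) 95.14896614139509
d [ 0.97067106 -0.24041161] yaw -13.910833
-32 -1 3 z [138. 138. 139. 141. 144.] a -38.2
-32 1 3 z [139. 140. 141. 141. 142.] a 36.4
-24 -1 11 z [133. 138. 139. 140. 143.] a -38.0
-24 1 13 z [136. 138. 140. 141. 143.] a 37.4
-16 -1 39 z [ 74.  81.  90. 133. 139.] a -39.7
-16 1 35 z [ 75.  82.  88. 131. 141.] a 39.7
-8 -1 52 z [ 94. 133. 138. 140. 146.] a -38.5
-8 1 48 z [ 96. 130. 137. 139. 145.] a 38.7
0 -1 32 z [ 93.  98. 139. 141. 144.] a -41.3
0 1 33 z [ 93. 134. 138. 140. 143.] a 39.8
8 -1 16 z [ 95. 130. 132. 134. 136.] a -40.1
8 1 19 z [ 93.  97. 131. 133. 136.] a 38.5
16 -1 15 z [130. 132. 135. 136. 139.] a -38.3
16 1 13 z [131. 133. 134. 138. 141.] a 37.6
24 -1 18 z [ 87. 134. 137. 138. 141.] a -37.7
24 1 17 z [ 81. 131. 135. 137. 142.] a 36.3
32 -1 1 z [137. 137. 137. 137. 137.] a -39.1
32 1 1 z [137. 137. 137. 137. 137.] a 36.3
bar mid pts 118 b -0.8818113725891749 [471.32627557 365.72985704 139.32
[... 462 characters left out ...]
 14 z [ 99. 138. 139. 140. 143.] a 37.1
-8 -1 26 z [ 97.  98. 114. 143. 144.] a -41.8
-8 1 8 z [129. 142. 143. 143. 144.] a 32.4
0 -1 88 z [ 97. 136. 140. 142. 145.] a -39.0
0 1 70 z [129. 138. 141. 143. 145.] a 37.7
8 -1 29 z [ 79.  92.  98. 135. 137.] a -40.9
8 1 16 z [ 80.  84.  95. 136. 138.] a 36.9
16 -1 9 z [136. 137. 139. 140. 140.] a -39.5
16 1 10 z [135. 137. 138. 139. 140.] a 35.0
24 -1 126 z [ 21.  56.  87. 113. 142.] a -39.7
24 1 112 z [ 21.  54.  84. 122. 143.] a 36.2
32 -1 65 z [ 22.  50.  77. 102. 139.] a -39.2
32 1 65 z [ 21.  52.  84. 112. 138.] a 36.3
bar mid pts 167 b 2.3703356856465008 [472.48853986 371.02879188 140.72265238]
bar a ext -64.33832981016432 61.99066610771093
```

Brown coasters confirmed in the crops: four of them, and all the blue ones are look-alikes. The hook tips face world −y. Next I'll measure the rail and write a move-planning helper.

```bash
cat >> h.py <<'E'
from scipy.spatial.transform import Rotation as Ro
def togo(x,y,z,yaw=None):
    """yaw: desired world heading (deg) of tool y (mod 180). prints slide (units of 20mm) and turn units; slide in present tool axes"""
    s=sense();R=Ro.from_quat(s['tcp_rot']).as_matrix()
    d=R.T@(np.array([x,y,z])-s['ee_pos'])/20
    th=np.degrees(np.arctan2(R[1,1],R[0,1]))
    print('tcp',s['ee_pos'].round(1),'yaw',round(th,2),'down',R[:,2].round(3),'w',round(s['grip_width'],1),'F',s['force'].round(1),'t',round(s['clock'],1))
    print('slide',d.round(2))
    if yaw is not None:
        e=(yaw-th+90)%180-90
        # full rotation to target
        t=np.radians(th+e);Y=np.array([np.cos(t),np.sin(t),0]);Z=np.array([0,0,-1.]);T=np.stack([np.cross(Y,Z),Y,Z],1)
        print('turn',(Ro.from_matrix(R.T@T).as_rotvec()/(np.pi/4)).round(3),'(max .19/row) yawerr',round(e,1))
        print('slide after turn',(T.T@(np.array([x,y,z])-s['ee_pos'])/20).round(2))
E
python3 - <<'E'
from h import *
f=snap('top');X=f['X'];im=f['image'].astype(int)
for n in('top','side'):
    f=snap(n);X=f['X'];im=f['image'].astype(int)
    m=(X[...,2]>31)&(X[...,2]<41)&(X[...,0]>640)&(X[...,0]<740)&(abs(X[...,1]+85)<240)&(im[...,0]>im[...,2]+25)
    r=cv2.minAreaRect(X[m][:,:2].astype(np.float32));print(n,r,X[m][:,2].mean(),cv2.boxPoints(r))
for n in('top','side'):
    X=snap(n)['X'];m=(X[...,2]>60)&(X[...,0]>600)&(X[...,0]<850)&(X[...,1]>-420)&(X[...,1]<260);print('tall',np.unique(np.round(X[m]/30)*30,axis=0)[:20])
togo(472,366,200,76.1)
E
```

```text
top ((697.3792114257812, -81.3974609375), (437.3972473144531, 45.07247543334961), 85.21238708496094) 34.515575937050784 [[ 656.6685  -297.4521 ]
 [ 701.5837  -301.21396]
 [ 738.0899   134.65717]
 [ 693.17474  138.41904]]
side ((697.8573608398438, -78.55606079101562), (439.6413269042969, 45.193115234375), 85.36100769042969) 36.554816992264215 [[ 657.55634 -295.82904]
 [ 702.6014  -299.48413]
 [ 738.1584   138.71692]
 [ 693.11334  142.37201]]
tall [[ 780.   90.   60.]
 [ 780.   90.   90.]
 [ 780.  120.   60.]
 [ 780.  120.   90.]
 [ 810. -210.   60.]
 [ 810. -210.   90.]
 [ 810. -210.  120.]
 [ 810. -180.   60.]
 [ 810. -180.   90.]
 [ 810. -180.  120.]
 [ 810. -150.   60.]
 [ 810. -150.   90.]
 [ 810. -150.  120.]
 [ 810.   60.   60.]
 [ 810.   60.   90.]
 [ 810.   60.  120.]
 [ 810.   90.   60.]
 [ 810.   90.   90.]
 [ 810.   90.  120.]
 [ 810.   90.  150.]]
tall [[ 780.   90.   60.]
 [ 780.   90.   90.]
 [ 780.   90.  120.]
 [ 780.  120.   60.]
 [ 780.  120.   90.]
 [ 810. -180.   60.]
 [ 810. -180.   90.]
 [ 810. -180.  120.]
 [ 810. -150.   60.]
 [ 810. -150.   90.]
 [ 810. -150.  120.]
 [ 810.   90.   90.]
 [ 810.   90.  120.]
 [ 810.   90.  150.]
 [ 810.  120.   60.]
 [ 810.  120.   90.]
 [ 810.  120.  120.]
 [ 810.  120.  150.]
 [ 840. -210.  120.]
 [ 840. -180.  120.]]
tcp [225.6 636.2 231.3] yaw 70.47 down [-0.  0. -1.] w 84.9 F [0.2 0.1 0.1] t 0.6
slide [-16.13  -8.62   1.56]
turn [-0.    -0.    -0.125] (max .19/row) yawerr 5.6
slide after turn [-15.21 -10.15   1.56]
```

```bash
python3 -m creep '[{"slide":[-1,-0.6,0],"turn":[0,0,-0.125],"hand":1},{"slide":[-1,-0.65,0],"turn":[0,0,0],"hand":1},{"slide":[-1,-0.65,0],"turn":[0,0,0],"hand":1},{"slide":[-1,-0.65,0],"turn":[0,0,0],"hand":1},{"slide":[-1,-0.65,0],"turn":[0,0,0],"hand":1},{"slide":[-1,-0.65,0],"turn":[0,0,0],"hand":1},{"slide":[-1,-0.65,0],"turn":[0,0,0],"hand":1},{"slide":[-1,-0.65,0],"turn":[0,0,0],"hand":1},{"slide":[-1,-0.65,0],"turn":[0,0,0],"hand":1},{"slide":[-1,-0.65,0],"turn":[0,0,0],"hand":1},{"slide":[-1,-0.65,0],"turn":[0,0,0],"hand":1},{"slide":[-1,-0.65,0],"turn":[0,0,0],"hand":1}]' 40; python3 -c "
from h import *
togo(472,366.5,160,76.1)"
```

```text
clock: 1.75
ee_pos: [424.1, 423.3, 231.1]
tcp_rot: [0.115, 0.993, 0.002, -0.001]
force: [0.0, 0.3, -0.6]
grip_width: 85.5
tcp [424.1 423.3 231.1] yaw 76.78 down [-0.001  0.003 -1.   ] w 85.5 F [ 0.   0.3 -0.6] t 1.8
slide [-2.99 -2.23  3.54]
turn [ 0.004 -0.002  0.015] (max .19/row) yawerr -0.7
slide after turn [-3.01 -2.18  3.56]
```

```bash
python3 -m creep '[{"slide":[-1,-0.75,0.2],"turn":[0,0,0.015],"hand":1},{"slide":[-1,-0.75,0.2],"turn":[0,0,0],"hand":1},{"slide":[-1,-0.75,0.2],"turn":[0,0,0],"hand":1},{"slide":[0,0,0],"turn":[0,0,0],"hand":1},{"slide":[0,0,0],"turn":[0,0,0],"hand":1}]'; python3 -c "
from h import *
togo(472,366.5,118,76.1)
snap('wrist','w1.png')"
```

```text
clock: 2.25
ee_pos: [476.8, 359.6, 219.3]
tcp_rot: [0.124, 0.992, 0.002, 0.001]
force: [-0.2, -0.0, -0.2]
grip_width: 85.5
tcp [476.8 359.6 219.3] yaw 75.74 down [ 0.002  0.003 -1.   ] w 85.5 F [-0.2 -0.  -0.2] t 2.2
slide [0.32 0.26 5.07]
turn [ 0.004  0.001 -0.008] (max .19/row) yawerr 0.4
slide after turn [0.32 0.28 5.06]
```

View pics/w1.png

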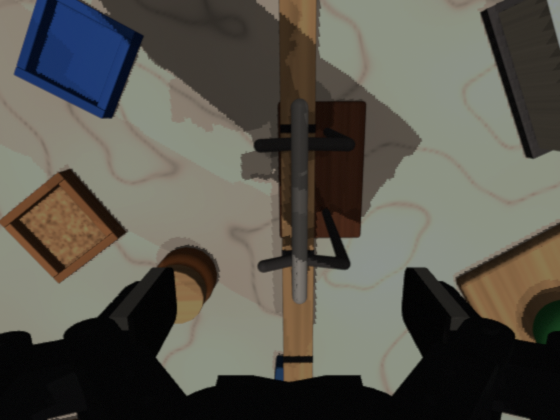

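The wrist view shows the bar upright at u≈300, between fingers at u≈150 and 430, with the hooks at v≈145 and 262. It is aligned, so I descend.

```bash
python3 -m creep '[{"slide":[0.3,0.28,0.9],"turn":[0,0,0],"hand":0.6},{"slide":[0,0,0.9],"turn":[0,0,0],"hand":0.3},{"slide":[0,0,0.9],"turn":[0,0,0],"hand":0.2},{"slide":[0,0,0.9],"turn":[0,0,0],"hand":0.2},{"slide":[0,0,0.9],"turn":[0,0,0],"hand":0.2},{"slide":[0,0,0.5],"turn":[0,0,0],"hand":0.2},{"slide":[0,0,0],"turn":[0,0,0],"hand":0.2}]'; python3 -c "
from h import *
togo(472,366.5,118,76.1)
snap('side','s1.png')"
```

```text
clock: 3.0
ee_pos: [468.9, 374.9, 118.0]
tcp_rot: [0.119, 0.993, 0.004, 0.001]
force: [-1.2, -0.2, 0.3]
grip_width: 51.4
tcp [468.9 374.9 118. ] yaw 76.3 down [ 0.004  0.009 -1.   ] w 51.4 F [-1.2 -0.2  0.3] t 3.0
slide [-0.25 -0.37 -0.  ]
turn [0.012 0.002 0.004] (max .19/row) yawerr -0.2
slide after turn [-0.25 -0.37  0.  ]
```

View pics/s1.png

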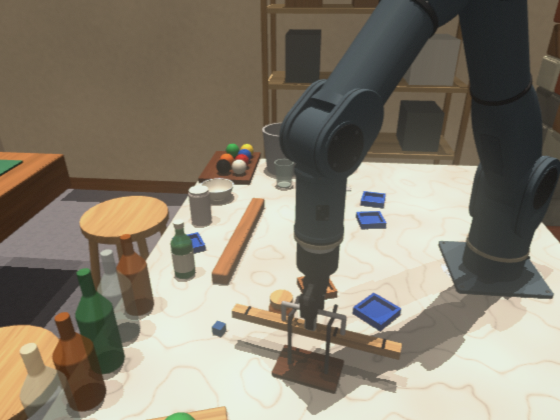

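```bash
python3 -m creep '[{"slide":[-0.2,-0.3,0],"turn":[0.012,0,0],"hand":0.2},{"slide":[0,0,0],"turn":[0,0,0],"hand":0.2},{"slide":[0,0,0],"turn":[0,0,0],"hand":0.2}]'; python3 -c "
from h import *
togo(472,366.5,118,76.1)"
```

```text
clock: 3.35
ee_pos: [472.7, 368.9, 121.1]
tcp_rot: [0.119, 0.993, 0.001, 0.002]
force: [0.2, 0.4, -0.6]
grip_width: 51.2
tcp [472.7 368.9 121.1] yaw 76.31 down [ 0.004  0.001 -1.   ] w 51.2 F [ 0.2  0.4 -0.6] t 3.4
slide [ 0.   -0.12  0.15]
turn [0.003 0.005 0.005] (max .19/row) yawerr -0.2
slide after turn [ 0.   -0.12  0.15]
```

```bash
python3 -m creep '[{"slide":[0,-0.1,0.15],"turn":[0,0,0],"hand":0.2},{"slide":[0,0,0],"turn":[0,0,0],"hand":-0.4},{"slide":[0,0,0],"turn":[0,0,0],"hand":-1},{"slide":[0,0,0],"turn":[0,0,0],"hand":-1},{"slide":[0,0,0],"turn":[0,0,0],"hand":-1},{"slide":[0,0,0],"turn":[0,0,0],"hand":-1},{"slide":[0,0,0],"turn":[0,0,0],"hand":-1},{"slide":[0,0,0],"turn":[0,0,0],"hand":-1}]' 60; python3 -c "
from h import *
togo(472,366.5,118,76.1)"
```

```text
clock: 4.15
ee_pos: [473.0, 367.5, 119.2]
tcp_rot: [0.119, 0.993, 0.002, 0.003]
force: [-0.3, 0.1, 0.6]
grip_width: 8.0
tcp [473.  367.5 119.2] yaw 76.29 down [ 0.007  0.004 -1.   ] w 8.0 F [-0.3  0.1  0.6] t 4.2
slide [ 0.04 -0.06  0.06]
turn [0.007 0.007 0.004] (max .19/row) yawerr -0.2
slide after turn [ 0.04 -0.06  0.06]
```

Gripped. I note the hang pose for the return: TCP (473.0, 367.5, 119.2), yaw 76.3. Now raising about 16 mm.

```bash
python3 -m creep '[{"slide":[0,0,-0.3],"turn":[0,0,0],"hand":-1},{"slide":[0,0,-0.3],"turn":[0,0,0],"hand":-1},{"slide":[0,0,-0.2],"turn":[0,0,0],"hand":-1},{"slide":[0,0,0],"turn":[0,0,0],"hand":-1},{"slide":[0,0,0],"turn":[0,0,0],"hand":-1}]'; python3 -c "
from h import *
togo(473,367.5,136,76.3)"
```

```text
clock: 4.65
ee_pos: [472.2, 366.7, 136.2]
tcp_rot: [0.119, 0.993, 0.001, 0.002]
force: [-0.3, -0.3, -2.7]
grip_width: 7.5
tcp [472.2 366.7 136.2] yaw 76.29 down [ 0.005  0.002 -1.   ] w 7.5 F [-0.3 -0.3 -2.7] t 4.7
slide [-0.03  0.05  0.01]
turn [ 0.004  0.006 -0.   ] (max .19/row) yawerr 0.0
slide after turn [-0.03  0.05  0.01]
```

Raised 17 mm, carrying 2.7 N. Next I move 65 mm along tool −y, out of the hooks.

```bash
python3 -m creep '[{"slide":[0,-0.5,0],"turn":[0,0,0],"hand":-1},{"slide":[0,-0.5,0],"turn":[0,0,0],"hand":-1},{"slide":[0,-0.5,0],"turn":[0,0,0],"hand":-1},{"slide":[0,-0.5,0],"turn":[0,0,0],"hand":-1},{"slide":[0,-0.5,0],"turn":[0,0,0],"hand":-1},{"slide":[0,-0.5,0],"turn":[0,0,0],"hand":-1},{"slide":[0,-0.3,0],"turn":[0,0,0],"hand":-1},{"slide":[0,0,0],"turn":[0,0,0],"hand":-1},{"slide":[0,0,0],"turn":[0,0,0],"hand":-1}]'; python3 -c "
from h import *
togo(530,150,200,-4.7)"
```

```text
clock: 5.55
ee_pos: [454.8, 294.7, 135.7]
tcp_rot: [0.12, 0.993, 0.001, 0.002]
force: [-0.3, 0.6, -2.9]
grip_width: 7.8
tcp [454.8 294.7 135.7] yaw 76.17 down [ 0.004  0.001 -1.   ] w 7.8 F [-0.3  0.6 -2.9] t 5.5
slide [-5.4  -6.12 -3.2 ]
turn [0.006 0.002 1.797] (max .19/row) yawerr -80.9
slide after turn [-6.9   4.34 -3.21]
```

```bash
python3 -m creep '[{"slide":[0,-0.3,-0.8],"turn":[0,0,0],"hand":-1},{"slide":[0,-0.3,-0.8],"turn":[0,0,0],"hand":-1},{"slide":[0,-0.3,-0.8],"turn":[0,0,0],"hand":-1},{"slide":[0,-0.3,-0.8],"turn":[0,0,0],"hand":-1},{"slide":[0,-0.3,-0.7],"turn":[0,0,0],"hand":-1},{"slide":[0,0,0],"turn":[0,0,0],"hand":-1}]'; python3 -c "
from h import *
togo(550,100,215,-4.7)"
```

```text
clock: 6.15
ee_pos: [447.2, 268.0, 215.9]
tcp_rot: [0.118, 0.993, 0.001, 0.002]
force: [0.5, -0.2, -1.7]
grip_width: 7.8
tcp [447.2 268.  215.9] yaw 76.41 down [ 0.004  0.002 -1.   ] w 7.8 F [ 0.5 -0.2 -1.7] t 6.2
slide [-6.97 -6.96  0.05]
turn [6.000e-03 1.000e-03 1.802e+00] (max .19/row) yawerr -81.1
slide after turn [-7.95  5.81  0.04]
```

```bash
python3 -m creep '[{"slide":[-0.5,-0.5,0],"turn":[0,0,0.15],"hand":-1},{"slide":[-0.5,-0.4,0],"turn":[0,0,0.15],"hand":-1},{"slide":[-0.6,-0.3,0],"turn":[0,0,0.15],"hand":-1},{"slide":[-0.7,-0.2,0],"turn":[0,0,0.15],"hand":-1},{"slide":[-0.7,-0.1,0],"turn":[0,0,0.15],"hand":-1},{"slide":[-0.7,0,0],"turn":[0,0,0.15],"hand":-1},{"slide":[-0.7,0,0],"turn":[0,0,0.15],"hand":-1},{"slide":[-0.7,0.1,0],"turn":[0,0,0.15],"hand":-1},{"slide":[-0.7,0.3,0],"turn":[0,0,0.15],"hand":-1},{"slide":[-0.7,0.3,0],"turn":[0,0,0.15],"hand":-1},{"slide":[-0.7,0.4,0],"turn":[0,0,0.15],"hand":-1},{"slide":[-0.7,0.4,0],"turn":[0,0,0.15],"hand":-1}]'; python3 -c "
from h import *
togo(630,-77,200,-4.7)"
```

```text
clock: 7.35
ee_pos: [553.0, 135.0, 206.1]
tcp_rot: [0.748, 0.663, 0.001, -0.001]
force: [0.4, 0.2, -3.2]
grip_width: 7.6
tcp [553.  135.  206.1] yaw -6.9 down [-0.     0.002 -1.   ] w 7.6 F [ 0.4  0.2 -3.2] t 7.3
slide [-10.06   5.09   0.28]
turn [-0.001 -0.003 -0.049] (max .19/row) yawerr 2.2
slide after turn [-10.25   4.7    0.31]
```

```bash
python3 -m creep '[{"slide":[-1,0.4,0],"turn":[0,0,-0.04],"hand":-1},{"slide":[-1,0.4,0],"turn":[0,0,0],"hand":-1},{"slide":[-1,0.4,0],"turn":[0,0,0],"hand":-1},{"slide":[-1,0.4,0],"turn":[0,0,0],"hand":-1},{"slide":[-1,0.4,0],"turn":[0,0,0],"hand":-1},{"slide":[-1,0.4,0],"turn":[0,0,0],"hand":-1},{"slide":[-1,0.4,0],"turn":[0,0,0],"hand":-1},{"slide":[-1,0.4,0],"turn":[0,0,0],"hand":-1},{"slide":[-1,0.4,0],"turn":[0,0,0],"hand":-1},{"slide":[-0.7,0.2,0],"turn":[0,0,0],"hand":-1},{"slide":[0,0,0],"turn":[0,0,0],"hand":-1},{"slide":[0,0,0],"turn":[0,0,0],"hand":-1}]'; python3 -c "
from h import *
togo(650,-77,100,-4.7)
snap('top','t2.png')"
```

```text
clock: 8.55
ee_pos: [615.3, -65.7, 192.9]
tcp_rot: [0.736, 0.677, -0.004, -0.002]
force: [-0.3, 0.4, -1.7]
grip_width: 7.8
tcp [615.3 -65.7 192.9] yaw -4.75 down [-0.009 -0.002 -1.   ] w 7.8 F [-0.3  0.4 -1.7] t 8.6
slide [-0.41  1.82  4.63]
turn [-0.012  0.003 -0.001] (max .19/row) yawerr 0.1
slide after turn [-0.42  1.77  4.64]
```

View pics/t2.png

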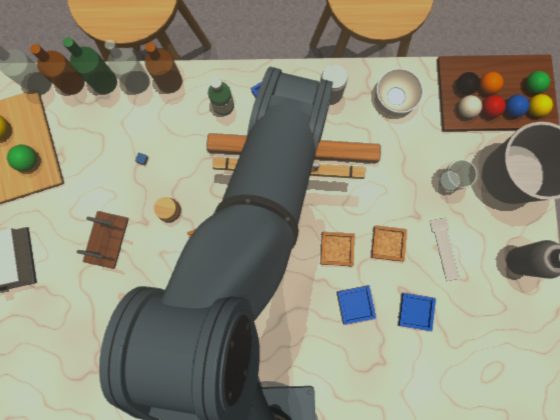

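```bash
python3 -m creep '[{"slide":[-0.4,0.4,0.8],"turn":[-0.012,0,0],"hand":-1},{"slide":[0,0.3,0.9],"turn":[0,0,0],"hand":-1},{"slide":[0,0,0.9],"turn":[0,0,0],"hand":-1},{"slide":[0,0,0.9],"turn":[0,0,0],"hand":-1},{"slide":[0,0,0.9],"turn":[0,0,0],"hand":-1},{"slide":[0,0,0.9],"turn":[0,0,0],"hand":-1},{"slide":[0,0,0.6],"turn":[0,0,0],"hand":-1},{"slide":[0,0,0],"turn":[0,0,0],"hand":-1},{"slide":[0,0,0],"turn":[0,0,0],"hand":-1}]'; python3 -c "
from h import *
togo(650,-77,46,-4.7)
for n in('side','top'):
  f=snap(n,n+'3.png');X=f['X'];im=f['image'].astype(int)
  m=(X[...,2]>20)&(X[...,2]<100)&(X[...,0]>560)&(X[...,0]<672)&(X[...,1]<150)&(X[...,1]>-300)&(im[...,0]>im[...,2]+40)
  P=X[m].astype(np.float32);print(n,cv2.minAreaRect(P[:,:2]),P[:,2].mean())
"
```

```text
clock: 9.5
ee_pos: [629.5, -61.3, 66.6]
tcp_rot: [0.731, 0.682, 0.0, -0.002]
force: [0.5, -0.1, -1.3]
grip_width: 7.6
tcp [629.5 -61.3  66.6] yaw -4.02 down [-0.002  0.004 -1.   ] w 7.6 F [ 0.5 -0.1 -1.3] t 9.5
slide [-0.71  1.08  1.03]
turn [-0.003 -0.005  0.015] (max .19/row) yawerr -0.7
slide after turn [-0.7   1.09  1.03]Traceback (most recent call last):
  File "<string>", line 7, in <module>
    P=X[m].astype(np.float32);print(n,cv2.minAreaRect(P[:,:2]),P[:,2].mean())
                                      ~~~~~~~~~~~~~~~^^^^^^^^^
cv2.error: OpenCV(4.12.0) /io/opencv/modules/imgproc/src/convhull.cpp:143: error: (-215:Assertion failed) total >= 0 && (depth == CV_32F || depth == CV_32S) in function 'convexHull'
```

View pics/side3.png

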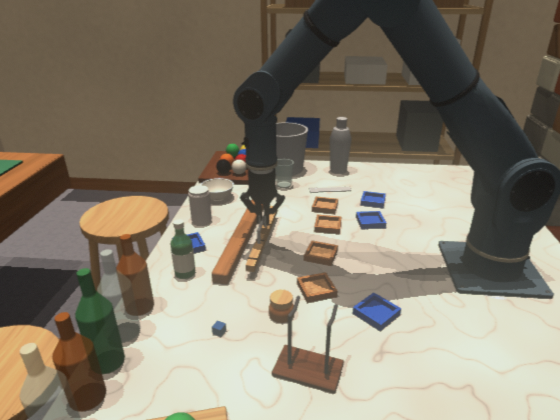

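The side view shows the guide at about (262,245), parallel to the rail and just in front of it.

```bash
python3 -m creep '[{"slide":[-0.35,0.2,0.35],"turn":[0,0,0.01],"hand":-1},{"slide":[-0.35,0.2,0.35],"turn":[0,0,0],"hand":-1},{"slide":[0,0.2,0.2],"turn":[0,0,0],"hand":-1},{"slide":[0,0.1,0],"turn":[0,0,0],"hand":-1},{"slide":[0,0,0],"turn":[0,0,0],"hand":-1}]'; python3 -c "
from h import *
togo(662.2,-77,43,-4.7)
"
```

```text
clock: 10.05
ee_pos: [645.3, -78.7, 49.4]
tcp_rot: [0.735, 0.678, 0.002, -0.0]
force: [-0.3, 0.1, -1.9]
grip_width: 7.6
tcp [645.3 -78.7  49.4] yaw -4.57 down [ 0.002  0.003 -1.   ] w 7.6 F [-0.3  0.1 -1.9] t 10.1
slide [0.15 0.84 0.32]
turn [ 0.002 -0.004  0.003] (max .19/row) yawerr -0.1
slide after turn [0.15 0.84 0.32]
```

```bash
python3 -m creep '[{"slide":[0.1,0.2,0.25],"turn":[0,0,0],"hand":-1},{"slide":[0,0.3,0],"turn":[0,0,0],"hand":-1},{"slide":[0,0.2,0],"turn":[0,0,0],"hand":-1},{"slide":[0,0,0],"turn":[0,0,0],"hand":-1}]'; python3 -c "
from h import *
togo(662.2,-77,43,-4.7)
"; python3 -m creep '[{"slide":[0,0.15,0],"turn":[0,0,0],"hand":-1},{"slide":[0,0.15,0],"turn":[0,0,0],"hand":-1},{"slide":[0,0,0],"turn":[0,0,0],"hand":-1}]'; python3 -c "
from h import *
togo(662.2,-77,43,-4.7)
"
```

```text
clock: 10.45
ee_pos: [661.0, -77.1, 44.3]
tcp_rot: [0.735, 0.679, 0.002, -0.0]
force: [-0.3, 0.6, -2.0]
grip_width: 8.1
tcp [661.  -77.1  44.3] yaw -4.53 down [ 0.002  0.004 -1.   ] w 8.1 F [-0.3  0.6 -2. ] t 10.4
slide [0.01 0.06 0.06]
turn [ 0.003 -0.005  0.004] (max .19/row) yawerr -0.2
slide after turn [0.01 0.06 0.06]
clock: 10.75
ee_pos: [665.4, -77.2, 44.0]
tcp_rot: [0.735, 0.679, 0.001, -0.002]
force: [-1.1, -0.0, -1.7]
grip_width: 7.8
tcp [665.4 -77.2  44. ] yaw -4.54 down [-0.002  0.004 -1.   ] w 7.8 F [-1.1 -0.  -1.7] t 10.8
slide [-0.   -0.16  0.05]
turn [-0.002 -0.005  0.004] (max .19/row) yawerr -0.2
slide after turn [-0.   -0.16  0.05]
```

```bash
python3 -m creep '[{"slide":[0,-0.05,0.1],"turn":[0,0,0],"hand":-1},{"slide":[0,0,0.08],"turn":[0,0,0],"hand":-1},{"slide":[0,0,0],"turn":[0,0,0],"hand":-1}]'; python3 -c "
from h import *
togo(662.2,-77,43,-4.7)
f=snap('wrist','w4.png')
f=snap('side');cv2.imwrite('pics/s4.png',cv2.resize(f['image'][190:300,200:300,::-1],None,fx=5.5,fy=5.5))
"
```

```text
clock: 11.05
ee_pos: [665.1, -77.2, 43.3]
tcp_rot: [0.735, 0.678, 0.002, -0.001]
force: [-2.4, -0.7, -2.2]
grip_width: 7.8
tcp [665.1 -77.2  43.3] yaw -4.56 down [ 0.001  0.005 -1.   ] w 7.8 F [-2.4 -0.7 -2.2] t 11.1
slide [ 0.   -0.14  0.02]
turn [ 0.001 -0.006  0.003] (max .19/row) yawerr -0.1
slide after turn [ 0.   -0.14  0.02]
```

View pics/w4.png

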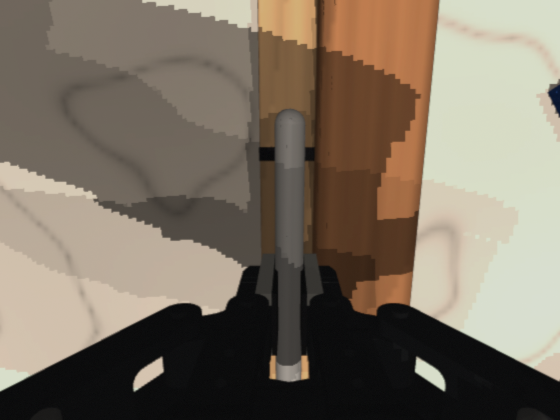

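View pics/s4.png

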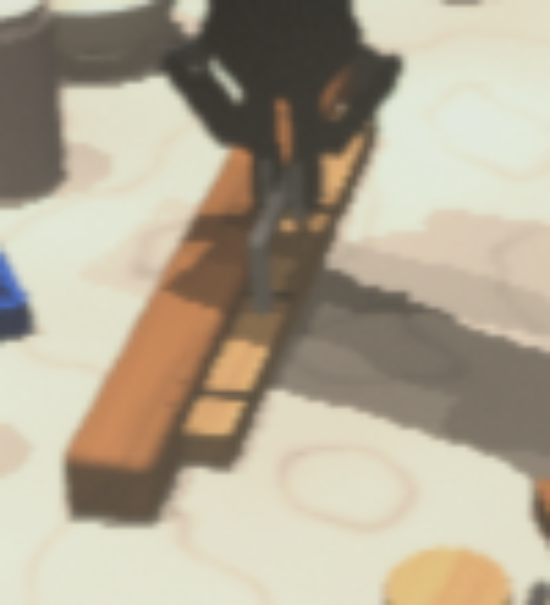

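The wrist crop shows the strip's right edge at u≈316 meeting the rail, parallel. I'll lower the last bit and release.

```bash
python3 -m creep '[{"slide":[0,0,0.1],"turn":[0,0,0],"hand":-1},{"slide":[0,0,0.1],"turn":[0,0,0],"hand":-1},{"slide":[0,0,0],"turn":[0,0,0],"hand":-1}]'; python3 -m creep '[{"slide":[0,0,0],"turn":[0,0,0],"hand":-0.6},{"slide":[0,0,0],"turn":[0,0,0],"hand":-0.4},{"slide":[0,0,0],"turn":[0,0,0],"hand":-0.2},{"slide":[0,0,0],"turn":[0,0,0],"hand":0},{"slide":[0,0,0],"turn":[0,0,0],"hand":0},{"slide":[0,0,-0.7],"turn":[0,0,0],"hand":0},{"slide":[0,0,-0.9],"turn":[0,0,0],"hand":0},{"slide":[0,0,-0.9],"turn":[0,0,0],"hand":0},{"slide":[0,0,-0.9],"turn":[0,0,0],"hand":0},{"slide":[0,0,0],"turn":[0,0,0],"hand":0}]'; python3 -c "
from h import *
togo(620,50,130,-4.7)
f=snap('wrist','w5.png')"
```

```text
clock: 11.45
ee_pos: [665.1, -77.2, 43.3]
tcp_rot: [0.735, 0.678, 0.003, -0.001]
force: [-1.9, -0.2, -2.3]
grip_width: 7.5
clock: 12.45
ee_pos: [667.3, -78.4, 116.7]
tcp_rot: [0.735, 0.678, 0.004, 0.001]
force: [-0.3, -0.5, -0.2]
grip_width: 42.5
tcp [667.3 -78.4 116.7] yaw -4.58 down [ 0.008  0.004 -1.   ] w 42.5 F [-0.3 -0.5 -0.2] t 12.4
slide [ 6.21 -2.86 -0.66]
turn [ 0.01  -0.006  0.003] (max .19/row) yawerr -0.1
slide after turn [ 6.2  -2.88 -0.67]
```

View pics/w5.png

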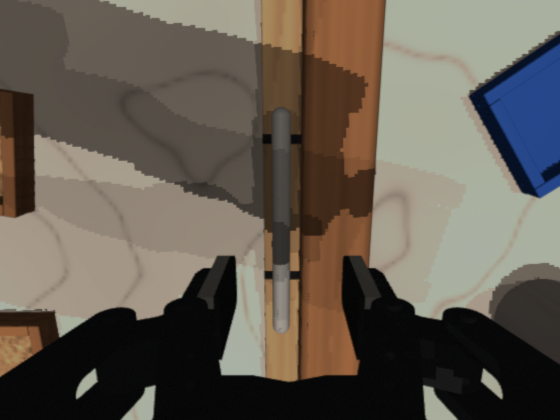

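```bash
python3 -m creep '[{"slide":[0.9,-0.9,-0.6],"turn":[0.01,0,0],"hand":0},{"slide":[0.9,-0.9,-0.6],"turn":[0,0,0],"hand":0},{"slide":[0.9,-0.9,-0.4],"turn":[0,0,0],"hand":0},{"slide":[0.9,-0.9,-0.4],"turn":[0,0,0],"hand":0},{"slide":[0.9,-0.9,-0.4],"turn":[0,0,0],"hand":0},{"slide":[0.9,-0.9,-0.4],"turn":[0,0,0],"hand":0},{"slide":[0.9,-0.9,-0.2],"turn":[0,0,0],"hand":0},{"slide":[0.9,-0.9,0],"turn":[0,0,0],"hand":0},{"slide":[0.9,-0.9,0],"turn":[0,0,0],"hand":0},{"slide":[0.9,-0.9,0],"turn":[0,0,0],"hand":0},{"slide":[0.9,0,0],"turn":[0,0,0],"hand":0},{"slide":[0,0,0],"turn":[0,0,0],"hand":0}]'; cat >> h.py <<'E'
def guide(f):
    X=f['X'];im=f['image'].astype(int)
    rn=np.array([.9966,-.082]);ry=np.array([.082,.9966]);o=np.array([675.2,-78.2])
    a=(X[...,:2]-o)@rn;b=(X[...,:2]-o)@ry
    m=(X[...,2]>14)&(X[...,2]<28)&(a>-45)&(a<3)&(abs(b)<260)
    P=X[m][:,:2].astype(np.float32)
    col=im[m]
    r=cv2.minAreaRect(P)
    dark=m&(im.sum(2)<170)
    return r,np.array(((np.array(r[0])-o)@rn,(np.array(r[0])-o)@ry)).round(1)
E
python3 -c "
from h import *
f=snap('top','t5.png')
print(guide(f))
for o in coasters(f):print(o)
togo(470,135,130,-4.7)"
```

```text
clock: 13.7
ee_pos: [491.9, 140.5, 173.2]
tcp_rot: [0.735, 0.678, -0.003, -0.005]
force: [0.2, -1.2, 0.3]
grip_width: 42.4
(((663.9969482421875, -78.76449584960938), (434.0148620605469, 27.827011108398438), 85.2883529663086), array([-11.1,  -1.5]))
(array([662. , -77.3]), array([342. ,  32.5]), 85.1, array([291., 161.]))
(array([465.4, 133.3]), array([99. , 82.4]), 15.7, array([210., 241.]))
(array([480.1, 402.2]), array([37.2, 78.6]), 87.2, array([ 99., 238.]))
(array([458.6, -20.7]), array([82.4, 81.7]), 76.2, array([271., 242.]))
(array([ 450.4, -316.1]), array([86.6, 81.2]), 81.4, array([389., 243.]))
(array([ 438.5, -186. ]), array([84.3, 84.2]), 85.2, array([337., 249.]))
tcp [491.7 138.8 173.1] yaw -4.68 down [-0.012  0.003 -1.   ] w 43.1 F [-0.8 -0.2 -0.5] t 13.8
slide [-0.28 -1.04  2.17]
turn [-0.016 -0.002  0.   ] (max .19/row) yawerr -0.0
slide after turn [-0.28 -1.07  2.16]
```

View pics/t5.png

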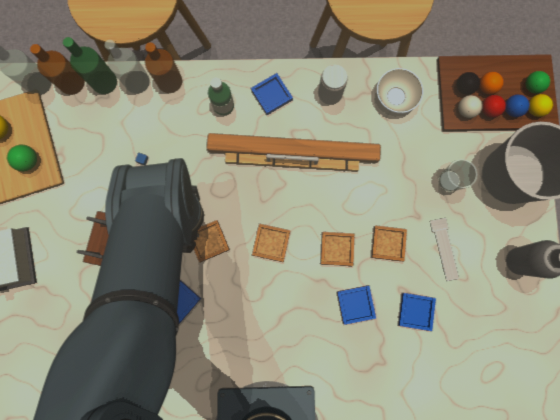

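The guide is flush at centre (662.0, −77.3), yaw 85.2°. My assignment, left to right, is A→+138 (621.5, 64.5), B→+46 (614.0, −27.2), C→−46 (606.4, −118.8), D→−138 (598.9, −210.5). Now coaster A's near rim, at (433.7, 121.8) with tool y at 22.4°.

```bash
python3 -m creep '[{"slide":[-0.3,-0.5,0.4],"turn":[-0.016,0,-0.15],"hand":0},{"slide":[-0.3,-0.5,0.5],"turn":[0,0,-0.15],"hand":0},{"slide":[-0.3,-0.5,0.6],"turn":[0,0,-0.15],"hand":0},{"slide":[0,-0.4,0.6],"turn":[0,0,-0.15],"hand":0},{"slide":[0,-0.4,0.6],"turn":[0,0,0],"hand":0},{"slide":[0,0,0],"turn":[0,0,0],"hand":0},{"slide":[0,0,0],"turn":[0,0,0],"hand":0}]'; python3 -c "
from h import *
togo(433.7,121.8,60,22.4)
f=snap('wrist','w6.png')"
```

```text
clock: 14.45
ee_pos: [447.0, 105.3, 116.7]
tcp_rot: [0.552, 0.834, -0.001, 0.001]
force: [0.7, -0.7, 0.3]
grip_width: 42.7
tcp [447.  105.3 116.7] yaw 22.95 down [ 0.001 -0.002 -1.   ] w 42.7 F [ 0.7 -0.7  0.3] t 14.4
slide [ 1.02 -0.29  2.83]
turn [-0.     0.003  0.012] (max .19/row) yawerr -0.5
slide after turn [ 1.01 -0.3   2.83]
```

View pics/w6.png

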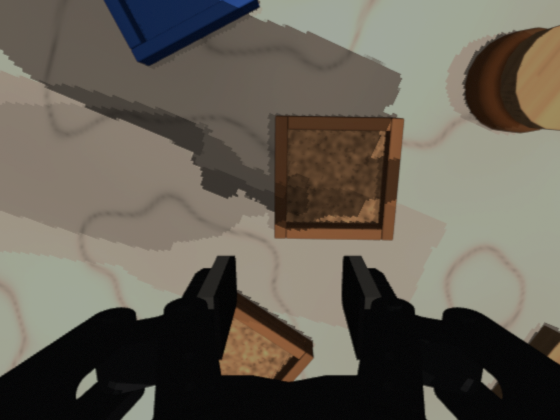

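The wrist view shows coaster A square, its near rim at u≈281 and the fingers centred at u≈290. Moving in.

```bash
python3 -m creep '[{"slide":[0.5,-0.15,0.6],"turn":[0,0,0.01],"hand":0},{"slide":[0.5,-0.15,0.7],"turn":[0,0,0],"hand":0},{"slide":[0,0,0.7],"turn":[0,0,0],"hand":0},{"slide":[0,0,0.7],"turn":[0,0,0],"hand":0},{"slide":[0,0,0],"turn":[0,0,0],"hand":0},{"slide":[0,0,0],"turn":[0,0,0],"hand":0}]'; python3 -c "
from h import *
togo(433.7,121.8,10,22.4)
f=snap('wrist','w7.png')"
```

```text
clock: 15.1
ee_pos: [439.5, 122.7, 64.4]
tcp_rot: [0.557, 0.83, 0.002, 0.004]
force: [0.1, 0.3, 0.1]
grip_width: 42.5
tcp [439.5 122.7  64.4] yaw 22.28 down [ 0.009 -0.    -1.   ] w 42.5 F [0.1 0.3 0.1] t 15.1
slide [ 0.08 -0.31  2.72]
turn [ 0.011  0.005 -0.003] (max .19/row) yawerr 0.1
slide after turn [ 0.07 -0.28  2.72]
```

View pics/w7.png

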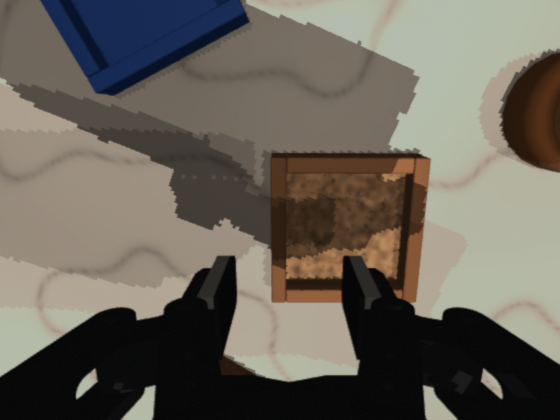

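```bash
python3 -m creep '[{"slide":[0.05,-0.15,0.6],"turn":[0.01,0,0],"hand":0},{"slide":[0,-0.1,0.6],"turn":[0,0,0],"hand":0},{"slide":[0,0,0.6],"turn":[0,0,0],"hand":0},{"slide":[0,0,0.3],"turn":[0,0,0],"hand":0},{"slide":[0,0,0],"turn":[0,0,0],"hand":0},{"slide":[0,0,0],"turn":[0,0,0],"hand":0}]'; python3 -c "
from h import *
togo(433.7,121.8,10,22.4)"
```

```text
clock: 15.75
ee_pos: [436.3, 122.2, 21.9]
tcp_rot: [0.557, 0.83, 0.001, 0.003]
force: [-0.4, -0.8, -0.1]
grip_width: 42.6
tcp [436.3 122.2  21.9] yaw 22.26 down [ 0.005 -0.002 -1.   ] w 42.6 F [-0.4 -0.8 -0.1] t 15.8
slide [ 0.03 -0.13  0.59]
turn [ 0.005  0.005 -0.003] (max .19/row) yawerr 0.1
slide after turn [ 0.03 -0.13  0.59]
```

```bash
python3 -m creep '[{"slide":[0,-0.12,0.3],"turn":[0,0,0],"hand":0},{"slide":[0,0,0.28],"turn":[0,0,0],"hand":0},{"slide":[0,0,0],"turn":[0,0,0],"hand":-0.3},{"slide":[0,0,0],"turn":[0,0,0],"hand":-0.6},{"slide":[0,0,0],"turn":[0,0,0],"hand":-1},{"slide":[0,0,0],"turn":[0,0,0],"hand":-1},{"slide":[0,0,0],"turn":[0,0,0],"hand":-1}]' 40; python3 -c "
from h import *
togo(433.7,121.8,10,22.4)
f=snap('wrist','w8.png')"
```

```text
clock: 16.45
ee_pos: [434.5, 121.4, 10.4]
tcp_rot: [0.557, 0.83, 0.001, 0.003]
force: [0.7, -0.0, -1.6]
grip_width: 6.8
tcp [434.5 121.4  10.4] yaw 22.25 down [ 0.007 -0.001 -1.   ] w 6.8 F [ 0.7 -0.  -1.6] t 16.4
slide [ 0.03 -0.03  0.02]
turn [ 0.008  0.005 -0.003] (max .19/row) yawerr 0.1
slide after turn [ 0.03 -0.03  0.02]
```

View pics/w8.png

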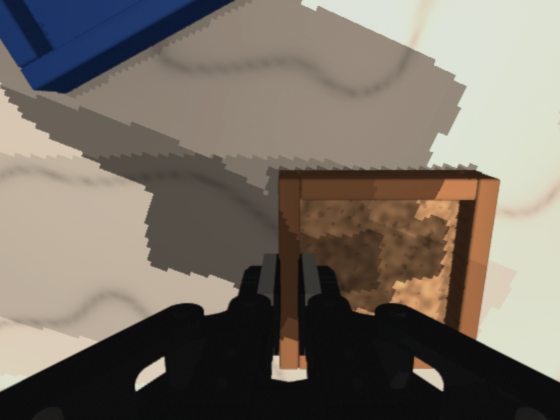

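Coaster A's rim is pinched. I lift it slightly and carry it to just short of its mark.

```bash
python3 -m creep '[{"slide":[0,0,-0.4],"turn":[0,0,0],"hand":-1},{"slide":[0,0.4,-0.2],"turn":[0,0,0.1],"hand":-1},{"slide":[-0.3,0.5,0],"turn":[0,0,0.1],"hand":-1},{"slide":[-0.4,0.6,0],"turn":[0,0,0.1],"hand":-1},{"slide":[-0.4,0.6,0],"turn":[0,0,0.1],"hand":-1},{"slide":[-0.4,0.6,0],"turn":[0,0,0.1],"hand":-1},{"slide":[-0.3,0.6,0],"turn":[0,0,0.1],"hand":-1},{"slide":[-0.3,0.6,0],"turn":[0,0,0],"hand":-1},{"slide":[0,0.6,0],"turn":[0,0,0],"hand":-1},{"slide":[0,0,0],"turn":[0,0,0],"hand":-1},{"slide":[0,0,0],"turn":[0,0,0],"hand":-1}]'; python3 -c "
from h import *
togo(585.6,67.4,12,-4.8)"
```

```text
clock: 17.6
ee_pos: [530.0, 88.0, 28.4]
tcp_rot: [0.739, 0.673, 0.003, 0.002]
force: [-0.8, 0.4, -1.6]
grip_width: 6.6
tcp [530.   88.   28.4] yaw -5.34 down [ 0.007  0.    -1.   ] w 6.6 F [-0.8  0.4 -1.6] t 17.6
slide [-0.77  2.86  0.84]
turn [ 0.009 -0.001 -0.012] (max .19/row) yawerr 0.5
slide after turn [-0.79  2.86  0.82]
```

```bash
python3 -m creep '[{"slide":[-0.4,0.5,0.35],"turn":[0.009,0,-0.012],"hand":-1},{"slide":[-0.4,0.5,0.35],"turn":[0,0,0],"hand":-1},{"slide":[0,0.5,0],"turn":[0,0,0],"hand":-1},{"slide":[0,0.4,0],"turn":[0,0,0],"hand":-1},{"slide":[0,0.3,0],"turn":[0,0,0],"hand":-1},{"slide":[0,0,0],"turn":[0,0,0],"hand":-1},{"slide":[0,0,0],"turn":[0,0,0],"hand":-1}]'; python3 -c "
from h import *
togo(585.6,67.4,11,-4.8)
f=snap('wrist','w9.png')"
```

```text
clock: 18.3
ee_pos: [575.0, 66.4, 12.6]
tcp_rot: [0.735, 0.678, -0.001, -0.001]
force: [-0.1, 0.5, -1.7]
grip_width: 6.9
tcp [575.   66.4  12.6] yaw -4.63 down [-0.003  0.001 -1.   ] w 6.9 F [-0.1  0.5 -1.7] t 18.3
slide [0.09 0.53 0.08]
turn [-0.004 -0.001  0.004] (max .19/row) yawerr -0.2
slide after turn [0.1  0.53 0.08]
```

View pics/w9.png

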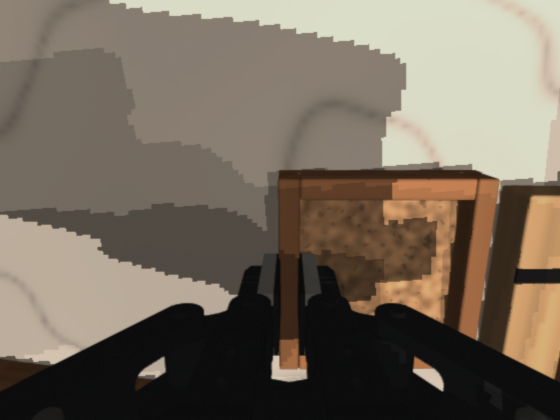

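```bash
python3 -m creep '[{"slide":[0,0.25,0.1],"turn":[0,0,0],"hand":-1},{"slide":[0,0.2,0.05],"turn":[0,0,0],"hand":-1},{"slide":[0,0,0],"turn":[0,0,0],"hand":-1}]'; python3 -c "
from h import *
togo(585.6,67.4,11,-4.8)"; python3 -m creep '[{"slide":[0,0.1,0],"turn":[0,0,0],"hand":-1},{"slide":[0,0,0],"turn":[0,0,0],"hand":-1}]'; python3 -c "
from h import *
togo(585.6,67.4,11,-4.8)
f=snap('wrist','w10.png')"
```

```text
clock: 18.65
ee_pos: [582.5, 66.4, 10.5]
tcp_rot: [0.735, 0.678, -0.001, -0.003]
force: [-0.6, -0.8, 0.6]
grip_width: 6.5
tcp [582.5  66.4  10.5] yaw -4.58 down [-0.006  0.002 -1.   ] w 6.5 F [-0.6 -0.8  0.6] t 18.6
slide [ 0.06  0.15 -0.02]
turn [-0.007 -0.002  0.005] (max .19/row) yawerr -0.2
slide after turn [ 0.06  0.15 -0.02]
clock: 18.85
ee_pos: [585.1, 66.4, 10.7]
tcp_rot: [0.735, 0.678, -0.001, -0.002]
force: [0.3, -0.7, -0.5]
grip_width: 6.7
tcp [585.1  66.4  10.7] yaw -4.56 down [-0.005  0.002 -1.   ] w 6.7 F [ 0.3 -0.7 -0.5] t 18.9
slide [ 0.05  0.02 -0.02]
turn [-0.006 -0.002  0.005] (max .19/row) yawerr -0.2
slide after turn [ 0.05  0.02 -0.02]
```

View pics/w10.png

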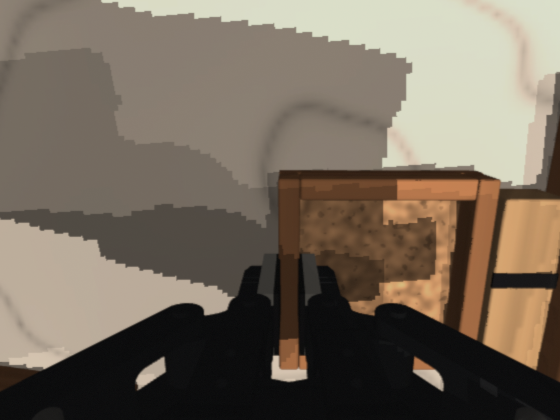

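```bash
python3 -m creep '[{"slide":[-0.1,0.08,0],"turn":[0,0,0],"hand":-1},{"slide":[0,0,0],"turn":[0,0,0],"hand":-1}]'; python3 -m creep '[{"slide":[0,0.08,0],"turn":[0,0,0],"hand":-1},{"slide":[0,0,0],"turn":[0,0,0],"hand":-1}]'; python3 -c "
from h import *
togo(585.6,67.4,11,-4.8)
f=snap('wrist','w11.png')"
```

```text
clock: 19.1
ee_pos: [586.8, 64.3, 10.6]
tcp_rot: [0.735, 0.679, -0.001, -0.002]
force: [0.4, 0.7, -0.2]
grip_width: 6.8
clock: 19.3
ee_pos: [587.7, 64.3, 10.4]
tcp_rot: [0.735, 0.679, -0.001, -0.003]
force: [-0.9, 1.0, 2.0]
grip_width: 6.9
tcp [587.7  64.3  10.4] yaw -4.54 down [-0.006  0.003 -1.   ] w 6.9 F [-0.9  1.   2. ] t 19.3
slide [ 0.14 -0.12 -0.03]
turn [-0.008 -0.003  0.006] (max .19/row) yawerr -0.3
slide after turn [ 0.14 -0.12 -0.03]
```

View pics/w11.png

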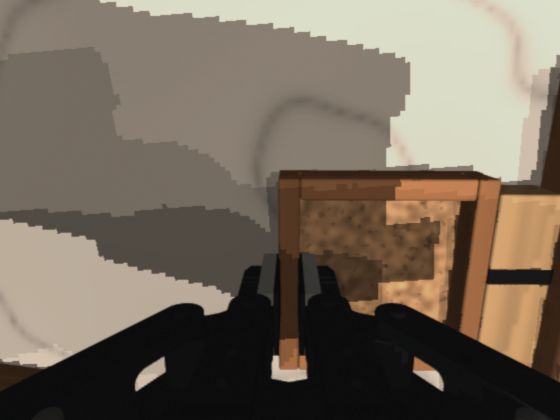

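The wrist view shows coaster A's far rim edge at u≈498, against the strip, and the mark at v≈276 with the coaster centred at about v=273. Releasing.

```bash
python3 -m creep '[{"slide":[0,0,0],"turn":[0,0,0],"hand":-0.7},{"slide":[0,0,0],"turn":[0,0,0],"hand":-0.5},{"slide":[0,0,0],"turn":[0,0,0],"hand":-0.3},{"slide":[0,0,-0.2],"turn":[0,0,0],"hand":-0.3},{"slide":[0,0,-0.6],"turn":[0,0,0],"hand":-0.2},{"slide":[0,0,-0.9],"turn":[0,0,0],"hand":-0.1},{"slide":[0,-0.5,-0.9],"turn":[0,0,0],"hand":0},{"slide":[0,-0.9,-0.9],"turn":[0,0,0],"hand":0},{"slide":[-0.5,-0.9,-0.5],"turn":[0,0,0],"hand":0},{"slide":[-0.5,-0.9,0],"turn":[0,0,0],"hand":0},{"slide":[0,0,0],"turn":[0,0,0],"hand":0}]'; python3 -c "
from h import *
togo(424.3,-11.6,90,-13.6)
f=snap('wrist','w12.png')"
```

```text
clock: 20.45
ee_pos: [522.6, 48.5, 99.3]
tcp_rot: [0.735, 0.678, 0.001, -0.001]
force: [0.2, 0.1, 0.3]
grip_width: 42.6
tcp [522.6  48.5  99.3] yaw -4.57 down [-0.     0.003 -1.   ] w 42.6 F [0.2 0.1 0.3] t 20.4
slide [-3.39 -4.66  0.46]
turn [-0.001 -0.004  0.201] (max .19/row) yawerr -9.0
slide after turn [-4.08 -4.07  0.47]
```

View pics/w12.png

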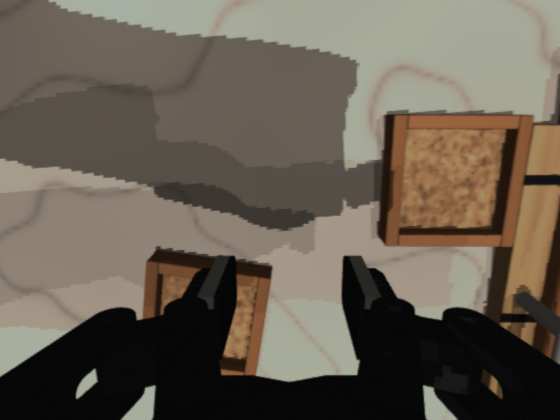

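Coaster A sits square on its mark. Now B's near rim, at (424.3, −11.6).

```bash
python3 -m creep '[{"slide":[-0.7,-0.6,0],"turn":[0,0,0.1],"hand":0},{"slide":[-0.7,-0.6,0],"turn":[0,0,0.1],"hand":0},{"slide":[-0.7,-0.6,0],"turn":[0,0,0],"hand":0},{"slide":[-0.6,-0.6,0],"turn":[0,0,0],"hand":0},{"slide":[-0.5,-0.6,0],"turn":[0,0,0],"hand":0},{"slide":[-0.3,-0.5,0.3],"turn":[0,0,0],"hand":0},{"slide":[0,0,0.3],"turn":[0,0,0],"hand":0},{"slide":[0,0,0],"turn":[0,0,0],"hand":0},{"slide":[0,0,0],"turn":[0,0,0],"hand":0}]'; python3 -c "
from h import *
togo(424.3,-11.6,60,-13.6)
f=snap('wrist','w13.png')"
```

```text
clock: 21.4
ee_pos: [450.2, -4.4, 90.0]
tcp_rot: [0.787, 0.618, 0.007, 0.002]
force: [0.4, -0.2, 0.5]
grip_width: 42.9
tcp [450.2  -4.4  90. ] yaw -13.73 down [ 0.013  0.006 -1.   ] w 42.9 F [ 0.4 -0.2  0.5] t 21.4
slide [-0.67 -1.19  1.48]
turn [ 0.015 -0.011 -0.003] (max .19/row) yawerr 0.1
slide after turn [-0.65 -1.17  1.5 ]
```

View pics/w13.png

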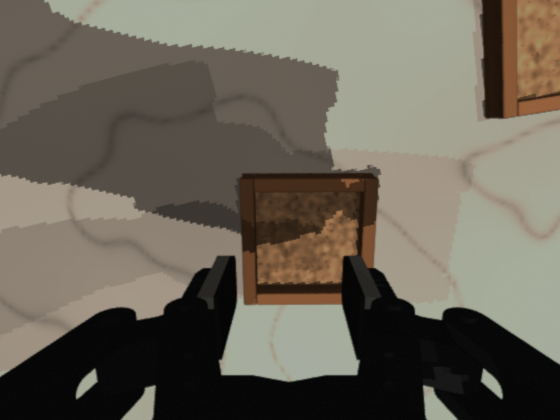

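Coaster B is square in view, with its near rim at u≈248. That is about 20 mm further along −tool y.

```bash
python3 -m creep '[{"slide":[-0.3,-0.4,0.2],"turn":[0.015,-0.01,0],"hand":0},{"slide":[-0.3,-0.4,0.4],"turn":[0,0,0],"hand":0},{"slide":[0,-0.3,0.4],"turn":[0,0,0],"hand":0},{"slide":[0,0,0.4],"turn":[0,0,0],"hand":0},{"slide":[0,0,0],"turn":[0,0,0],"hand":0},{"slide":[0,0,0],"turn":[0,0,0],"hand":0}]'; python3 -c "
from h import *
togo(424.3,-11.6,40,-13.6)
f=snap('wrist','w14.png')"
```

```text
clock: 22.05
ee_pos: [426.4, -11.0, 60.4]
tcp_rot: [0.786, 0.618, -0.001, -0.0]
force: [0.3, -0.1, 0.0]
grip_width: 42.8
tcp [426.4 -11.   60.4] yaw -13.6 down [-0.001 -0.    -1.   ] w 42.8 F [ 0.3 -0.1  0. ] t 22.1
slide [-0.06 -0.09  1.02]
turn [-0.001  0.001  0.   ] (max .19/row) yawerr -0.0
slide after turn [-0.06 -0.1   1.02]
```

View pics/w14.png

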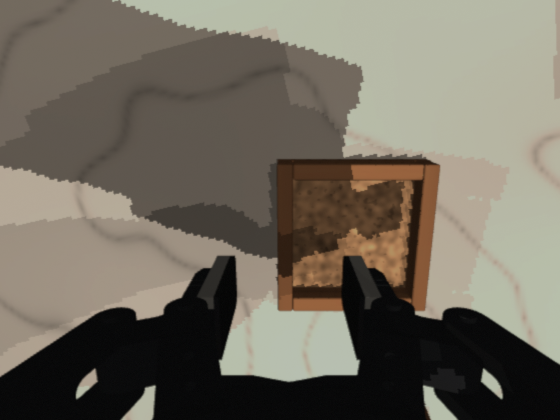

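```bash
python3 -m creep '[{"slide":[-0.05,-0.09,0.6],"turn":[0,0,0],"hand":0},{"slide":[0,0,0.7],"turn":[0,0,0],"hand":0},{"slide":[0,0,0.6],"turn":[0,0,0],"hand":0},{"slide":[0,0,0],"turn":[0,0,0],"hand":0},{"slide":[0,0,0],"turn":[0,0,0],"hand":0}]'; python3 -c "
from h import *
togo(424.3,-11.6,10.5,-13.6)"
```

```text
clock: 22.6
ee_pos: [427.4, -11.4, 22.9]
tcp_rot: [0.786, 0.619, 0.001, 0.001]
force: [0.6, -1.1, -1.0]
grip_width: 42.8
tcp [427.4 -11.4  22.9] yaw -13.56 down [ 0.003 -0.    -1.   ] w 42.8 F [ 0.6 -1.1 -1. ] t 22.6
slide [-0.04 -0.15  0.62]
turn [ 0.004 -0.001  0.001] (max .19/row) yawerr -0.0
slide after turn [-0.04 -0.15  0.62]
```

```bash
python3 -m creep '[{"slide":[0,-0.15,0.3],"turn":[0,0,0],"hand":0},{"slide":[0,0,0.3],"turn":[0,0,0],"hand":0},{"slide":[0,0,0],"turn":[0,0,0],"hand":-0.3},{"slide":[0,0,0],"turn":[0,0,0],"hand":-0.6},{"slide":[0,0,0],"turn":[0,0,0],"hand":-1},{"slide":[0,0,0],"turn":[0,0,0],"hand":-1},{"slide":[0,0,0],"turn":[0,0,0],"hand":-1}]' 40; python3 -c "
from h import *
togo(424.3,-11.6,10,-13.6)
f=snap('wrist','w15.png')"
```

```text
clock: 23.3
ee_pos: [425.3, -10.5, 11.6]
tcp_rot: [0.786, 0.619, 0.002, 0.002]
force: [0.2, -0.0, -1.2]
grip_width: 6.4
tcp [425.3 -10.5  11.6] yaw -13.54 down [ 0.006 -0.    -1.   ] w 6.4 F [ 0.2 -0.  -1.2] t 23.3
slide [-0.07 -0.03  0.08]
turn [ 0.007 -0.002  0.001] (max .19/row) yawerr -0.1
slide after turn [-0.07 -0.03  0.08]
```

View pics/w15.png

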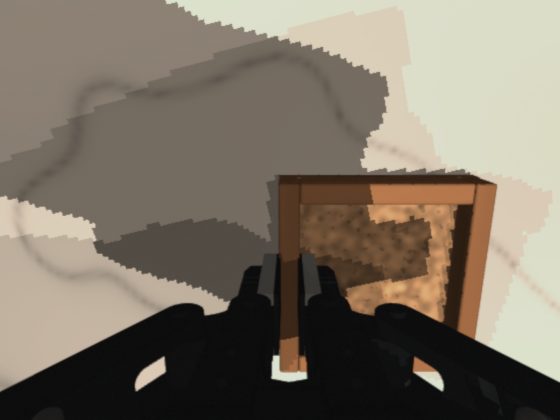

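```bash
python3 -m creep '[{"slide":[0,0,-0.25],"turn":[0,0,0],"hand":-1},{"slide":[-0.2,0.5,0],"turn":[0,0,-0.1],"hand":-1},{"slide":[-0.2,0.6,0],"turn":[0,0,-0.1],"hand":-1},{"slide":[-0.1,0.6,0],"turn":[0,0,0],"hand":-1},{"slide":[0,0.6,0],"turn":[0,0,0],"hand":-1},{"slide":[0,0.6,0],"turn":[0,0,0],"hand":-1},{"slide":[0,0.6,0],"turn":[0,0,0],"hand":-1},{"slide":[0,0.4,0],"turn":[0,0,0],"hand":-1},{"slide":[0,0,0],"turn":[0,0,0],"hand":-1},{"slide":[0,0,0],"turn":[0,0,0],"hand":-1}]'; python3 -c "
from h import *
togo(580,-25,12,-4.8)"
```

```text
clock: 24.35
ee_pos: [504.2, -28.9, 18.9]
tcp_rot: [0.736, 0.676, 0.002, 0.001]
force: [0.3, -0.2, -1.3]
grip_width: 6.5
tcp [504.2 -28.9  18.9] yaw -4.86 down [ 0.005  0.    -1.   ] w 6.5 F [ 0.3 -0.2 -1.3] t 24.4
slide [0.51 3.76 0.36]
turn [ 0.006 -0.001 -0.001] (max .19/row) yawerr 0.1
slide after turn [0.51 3.76 0.35]
```

```bash
python3 -m creep '[{"slide":[0.25,0.4,0.15],"turn":[0.006,0,0],"hand":-1},{"slide":[0.25,0.5,0.1],"turn":[0,0,0],"hand":-1},{"slide":[0,0.6,0],"turn":[0,0,0],"hand":-1},{"slide":[0,0.6,0],"turn":[0,0,0],"hand":-1},{"slide":[0,0.4,0],"turn":[0,0,0],"hand":-1},{"slide":[0,0.2,0],"turn":[0,0,0],"hand":-1},{"slide":[0,0,0],"turn":[0,0,0],"hand":-1},{"slide":[0,0,0],"turn":[0,0,0],"hand":-1}]'; python3 -c "
from h import *
togo(580,-25,11,-4.8)
f=snap('wrist','w16.png')"
```

```text
clock: 25.15
ee_pos: [561.5, -20.2, 12.2]
tcp_rot: [0.736, 0.677, -0.001, -0.002]
force: [0.0, 1.0, -0.2]
grip_width: 6.3
tcp [561.5 -20.2  12.2] yaw -4.83 down [-0.003  0.002 -1.   ] w 6.3 F [ 0.   1.  -0.2] t 25.1
slide [-0.16  0.94  0.06]
turn [-0.005 -0.002 -0.001] (max .19/row) yawerr 0.0
slide after turn [-0.16  0.94  0.06]
```

View pics/w16.png

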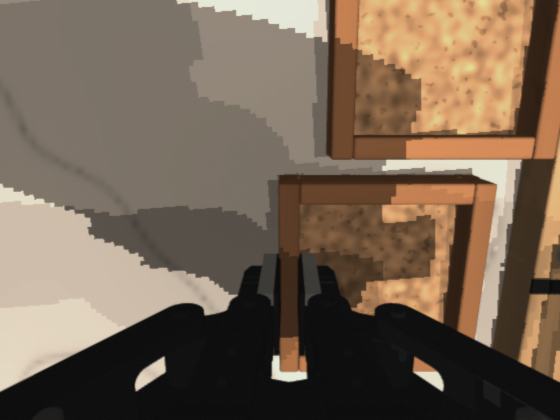

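```bash
python3 -m creep '[{"slide":[-0.15,0.3,0.02],"turn":[0,0,0],"hand":-1},{"slide":[-0.1,0.3,0.02],"turn":[0,0,0],"hand":-1},{"slide":[0,0.2,0],"turn":[0,0,0],"hand":-1},{"slide":[0,0,0],"turn":[0,0,0],"hand":-1}]'; python3 -c "
from h import *
togo(580,-25,11,-4.8)"; python3 -m creep '[{"slide":[0,0.1,0],"turn":[0,0,0],"hand":-1},{"slide":[0,0,0],"turn":[0,0,0],"hand":-1}]'; python3 -c "
from h import *
togo(580,-25,11,-4.8)
f=snap('wrist','w17.png')"
```

```text
clock: 25.6
ee_pos: [577.6, -27.3, 11.7]
tcp_rot: [0.736, 0.677, -0.001, -0.002]
force: [-0.4, 0.3, 0.5]
grip_width: 6.5
tcp [577.6 -27.3  11.7] yaw -4.85 down [-0.004  0.002 -1.   ] w 6.5 F [-0.4  0.3  0.5] t 25.6
slide [0.13 0.11 0.03]
turn [-0.005 -0.002 -0.001] (max .19/row) yawerr 0.1
slide after turn [0.13 0.11 0.04]
clock: 25.8
ee_pos: [579.7, -27.7, 11.7]
tcp_rot: [0.737, 0.676, -0.001, -0.002]
force: [-0.0, -0.3, -0.7]
grip_width: 6.5
tcp [579.7 -27.7  11.7] yaw -4.87 down [-0.004  0.002 -1.   ] w 6.5 F [-0.  -0.3 -0.7] t 25.8
slide [0.13 0.   0.03]
turn [-0.005 -0.002 -0.002] (max .19/row) yawerr 0.1
slide after turn [0.13 0.   0.03]
```

View pics/w17.png

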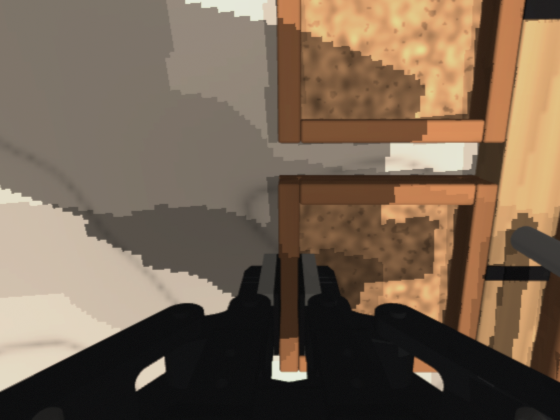

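Coaster B is in line with A (rims at u≈279), with the mark at v≈273 against a coaster centre of about 276. Releasing.

```bash
python3 -m creep '[{"slide":[0,0.05,0],"turn":[0,0,0],"hand":-1},{"slide":[0,0,0],"turn":[0,0,0],"hand":-0.7},{"slide":[0,0,0],"turn":[0,0,0],"hand":-0.5},{"slide":[0,0,0],"turn":[0,0,0],"hand":-0.3},{"slide":[0,0,-0.2],"turn":[0,0,0],"hand":-0.3},{"slide":[0,0,-0.6],"turn":[0,0,0],"hand":-0.2},{"slide":[0,0,-0.9],"turn":[0,0,0],"hand":-0.1},{"slide":[0,-0.5,-0.9],"turn":[0,0,0],"hand":0},{"slide":[0,-0.9,-0.9],"turn":[0,0,0],"hand":0},{"slide":[-0.5,-0.9,-0.5],"turn":[0,0,0],"hand":0},{"slide":[-0.5,-0.9,0],"turn":[0,0,0],"hand":0},{"slide":[-0.5,-0.9,0],"turn":[0,0,0],"hand":0}]'; python3 -c "
from h import *
f=snap('top','t18.png')
for o in coasters(f):print(o)
togo(404.5,-181,90,-4.5)"
```

```text
clock: 27.05
ee_pos: [497.7, -50.1, 100.7]
tcp_rot: [0.736, 0.677, 0.002, -0.0]
force: [-0.0, -0.2, -0.2]
grip_width: 43.1
(array([633.6,  52.8]), array([116.8, 110.2]), 84.0, array([239., 172.]))
(array([ 653.5, -134.2]), array([230.3,  35.2]), 89.0, array([318., 164.]))
(array([475.2, 389.4]), array([ 77.6, 130.7]), 76.9, array([107., 239.]))
(array([ 448.7, -314.6]), array([84.4, 84. ]), 82.5, array([389., 243.]))
(array([ 439.7, -184.1]), array([80.1, 81.9]), 85.4, array([337., 249.]))
tcp [494.1 -52.1 100.7] yaw -4.88 down [ 0.     0.002 -1.   ] w 42.5 F [-4.6 -2.6 -0.2] t 27.1
slide [-6.81 -3.91  0.52]
turn [-0.    -0.003 -0.008] (max .19/row) yawerr 0.4
slide after turn [-6.78 -3.96  0.53]
```

View pics/t18.png

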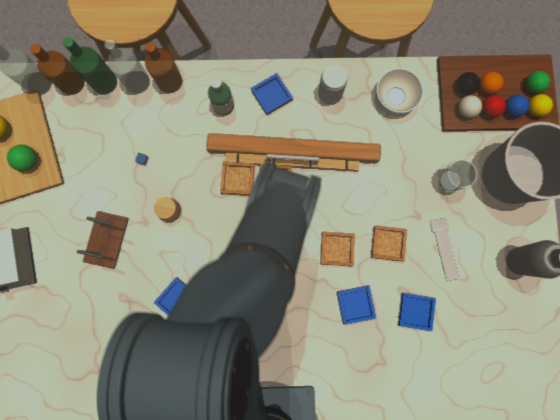

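```bash
python3 -m creep '[{"slide":[-0.8,-0.5,0],"turn":[0,0,0],"hand":0},{"slide":[-0.9,-0.5,0],"turn":[0,0,0],"hand":-0.2},{"slide":[-0.9,-0.5,0],"turn":[0,0,0],"hand":-0.2},{"slide":[-0.9,-0.5,0],"turn":[0,0,0],"hand":-0.2},{"slide":[-0.9,-0.5,0],"turn":[0,0,0],"hand":-0.2},{"slide":[-0.8,-0.5,0],"turn":[0,0,0],"hand":-0.2},{"slide":[-0.5,-0.4,0],"turn":[0,0,0],"hand":-0.2},{"slide":[0,0,0.3],"turn":[0,0,0],"hand":-0.2},{"slide":[0,0,0],"turn":[0,0,0],"hand":-0.2},{"slide":[0,0,0],"turn":[0,0,0],"hand":-0.2}]'; python3 -c "
from h import *
togo(404.5,-181,60,-4.5)
f=snap('wrist','w19.png')"
```

```text
clock: 28.1
ee_pos: [416.6, -163.4, 101.2]
tcp_rot: [0.737, 0.676, 0.005, 0.003]
force: [1.1, 0.5, -0.1]
grip_width: 34.2
tcp [ 416.6 -163.4  101.2] yaw -4.9 down [ 0.011  0.003 -1.   ] w 34.2 F [ 1.1  0.5 -0.1] t 28.1
slide [-0.94 -0.55  2.05]
turn [ 0.013 -0.005 -0.009] (max .19/row) yawerr 0.4
slide after turn [-0.93 -0.53  2.06]
```

View pics/w19.png

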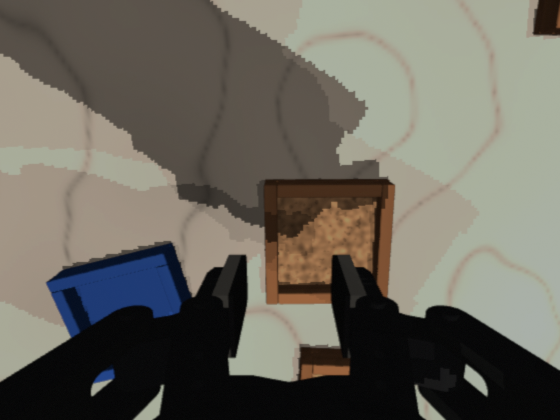

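The wrist view shows coaster C square at (330,240), near rim at u≈271; the blue look-alike at (120,290) stays clear of the outer finger.

```bash
python3 -m creep '[{"slide":[-0.45,-0.3,0.4],"turn":[0.012,0,0],"hand":-0.2},{"slide":[-0.4,-0.25,0.6],"turn":[0,0,0],"hand":-0.2},{"slide":[0,0,0.6],"turn":[0,0,0],"hand":-0.2},{"slide":[0,0,0.4],"turn":[0,0,0],"hand":-0.2},{"slide":[0,0,0],"turn":[0,0,0],"hand":-0.2},{"slide":[0,0,0],"turn":[0,0,0],"hand":-0.2}]'; python3 -c "
from h import *
togo(404.5,-181,11,-4.6)
f=snap('wrist','w20.png')"
```

```text
clock: 28.75
ee_pos: [404.3, -179.2, 57.6]
tcp_rot: [0.735, 0.678, 0.001, -0.002]
force: [0.2, 0.5, 0.2]
grip_width: 34.4
tcp [ 404.3 -179.2   57.6] yaw -4.59 down [-0.001  0.004 -1.   ] w 34.4 F [0.2 0.5 0.2] t 28.8
slide [-0.1   0.02  2.33]
turn [-0.002 -0.005  0.   ] (max .19/row) yawerr -0.0
slide after turn [-0.09  0.02  2.33]
```

View pics/w20.png

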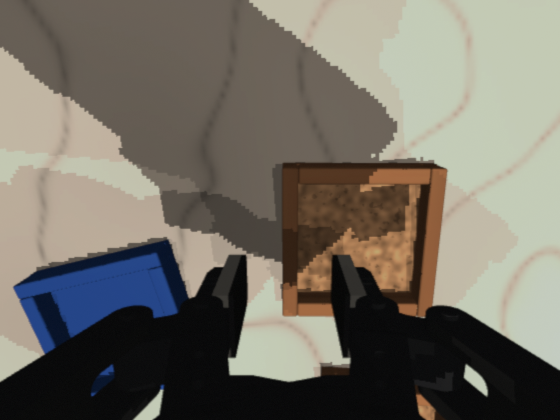

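```bash
python3 -m creep '[{"slide":[-0.05,0.02,0.6],"turn":[0,0,0],"hand":-0.2},{"slide":[0,0,0.7],"turn":[0,0,0],"hand":-0.2},{"slide":[0,0,0.5],"turn":[0,0,0],"hand":-0.2},{"slide":[0,0,0],"turn":[0,0,0],"hand":-0.2},{"slide":[0,0,0],"turn":[0,0,0],"hand":-0.2}]'; python3 -c "
from h import *
togo(404.5,-181,11,-4.6)"
```

```text
clock: 29.3
ee_pos: [406.6, -180.2, 22.4]
tcp_rot: [0.734, 0.679, 0.002, -0.0]
force: [-0.4, -0.4, -0.7]
grip_width: 34.2
tcp [ 406.6 -180.2   22.4] yaw -4.5 down [ 0.002  0.003 -1.   ] w 34.2 F [-0.4 -0.4 -0.7] t 29.3
slide [-0.05 -0.1   0.57]
turn [ 0.003 -0.004  0.002] (max .19/row) yawerr -0.1
slide after turn [-0.05 -0.1   0.57]
```

```bash
python3 -m creep '[{"slide":[0,-0.1,0.3],"turn":[0,0,0],"hand":-0.2},{"slide":[0,0,0.27],"turn":[0,0,0],"hand":-0.2},{"slide":[0,0,0],"turn":[0,0,0],"hand":-0.4},{"slide":[0,0,0],"turn":[0,0,0],"hand":-0.7},{"slide":[0,0,0],"turn":[0,0,0],"hand":-1},{"slide":[0,0,0],"turn":[0,0,0],"hand":-1},{"slide":[0,0,0],"turn":[0,0,0],"hand":-1}]' 40; python3 -c "
from h import *
togo(570.5,-115.8,14,-4.8)"
```

```text
clock: 30.0
ee_pos: [405.1, -180.1, 11.5]
tcp_rot: [0.734, 0.679, 0.002, 0.001]
force: [-0.5, 0.0, -0.2]
grip_width: 6.6
tcp [ 405.1 -180.1   11.5] yaw -4.49 down [ 0.004  0.003 -1.   ] w 6.6 F [-0.5  0.  -0.2] t 30.0
slide [ 3.85  8.   -0.08]
turn [ 0.005 -0.004  0.007] (max .19/row) yawerr -0.3
slide after turn [ 3.9   7.97 -0.13]
```

```bash
python3 -m creep '[{"slide":[0,0,-0.3],"turn":[0,0,0.007],"hand":-1},{"slide":[0.4,0.4,0],"turn":[0,0,0],"hand":-1},{"slide":[0.5,0.7,0],"turn":[0,0,0],"hand":-1},{"slide":[0.5,0.7,0],"turn":[0,0,0],"hand":-1},{"slide":[0.5,0.7,0],"turn":[0,0,0],"hand":-1},{"slide":[0.5,0.7,0],"turn":[0,0,0],"hand":-1},{"slide":[0.5,0.7,0],"turn":[0,0,0],"hand":-1},{"slide":[0.3,0.7,0],"turn":[0,0,0],"hand":-1},{"slide":[0,0.5,0],"turn":[0,0,0],"hand":-1},{"slide":[0,0,0],"turn":[0,0,0],"hand":-1},{"slide":[0,0,0],"turn":[0,0,0],"hand":-1}]'; python3 -c "
from h import *
togo(573.2,-119.7,12,-4.8)"
```

```text
clock: 31.1
ee_pos: [520.7, -116.5, 19.8]
tcp_rot: [0.735, 0.678, 0.004, 0.001]
force: [-0.2, 0.4, -0.6]
grip_width: 6.5
tcp [ 520.7 -116.5   19.8] yaw -4.63 down [ 0.006  0.004 -1.   ] w 6.5 F [-0.2  0.4 -0.6] t 31.1
slide [0.05 2.63 0.41]
turn [ 0.008 -0.006  0.004] (max .19/row) yawerr -0.2
slide after turn [0.06 2.63 0.39]
```

```bash
python3 -m creep '[{"slide":[0.03,0.4,0.15],"turn":[0.008,0,0.004],"hand":-1},{"slide":[0.03,0.5,0.1],"turn":[0,0,0],"hand":-1},{"slide":[0,0.5,0],"turn":[0,0,0],"hand":-1},{"slide":[0,0.3,0],"turn":[0,0,0],"hand":-1},{"slide":[0,0,0],"turn":[0,0,0],"hand":-1},{"slide":[0,0,0],"turn":[0,0,0],"hand":-1}]'; python3 -c "
from h import *
togo(573.2,-119.7,11.5,-4.8)
f=snap('wrist','w21.png')"
```

```text
clock: 31.7
ee_pos: [556.2, -119.9, 14.1]
tcp_rot: [0.737, 0.676, 0.001, -0.002]
force: [-0.4, 0.5, -0.1]
grip_width: 6.3
tcp [ 556.2 -119.9   14.1] yaw -4.99 down [-0.002  0.004 -1.   ] w 6.3 F [-0.4  0.5 -0.1] t 31.7
slide [0.08 0.85 0.13]
turn [-0.003 -0.005 -0.004] (max .19/row) yawerr 0.2
slide after turn [0.08 0.85 0.13]
```

View pics/w21.png

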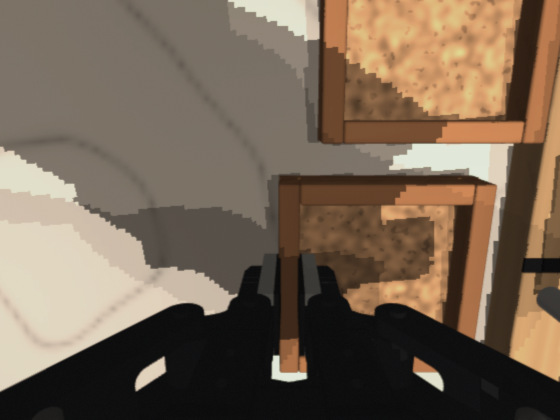

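```bash
python3 -m creep '[{"slide":[0.12,0.3,0.05],"turn":[0,0,-0.004],"hand":-1},{"slide":[0.1,0.25,0.05],"turn":[0,0,0],"hand":-1},{"slide":[0,0.15,0],"turn":[0,0,0],"hand":-1},{"slide":[0,0,0],"turn":[0,0,0],"hand":-1}]'; python3 -m creep '[{"slide":[0,0.1,0],"turn":[0,0,0],"hand":-1},{"slide":[0,0,0],"turn":[0,0,0],"hand":-1}]'; python3 -c "
from h import *
togo(573.2,-119.7,11.5,-4.8)
f=snap('wrist','w22.png')"
```

```text
clock: 32.15
ee_pos: [571.2, -116.2, 12.1]
tcp_rot: [0.736, 0.677, 0.001, -0.002]
force: [0.9, 0.8, -1.0]
grip_width: 6.5
clock: 32.35
ee_pos: [572.3, -116.2, 11.9]
tcp_rot: [0.736, 0.677, 0.0, -0.003]
force: [0.0, -0.4, -1.0]
grip_width: 6.6
tcp [ 572.3 -116.2   11.9] yaw -4.8 down [-0.004  0.005 -1.   ] w 6.6 F [ 0.  -0.4 -1. ] t 32.4
slide [-0.17  0.06  0.02]
turn [-0.006 -0.006 -0.   ] (max .19/row) yawerr 0.0
slide after turn [-0.17  0.06  0.02]
```

View pics/w22.png

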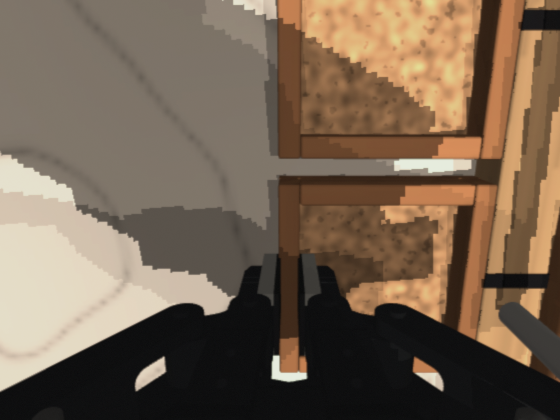

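C is in line with B at u≈279, with the mark at v≈280 against a centre of about 277. Releasing.

```bash
python3 -m creep '[{"slide":[-0.05,0.08,0],"turn":[0,0,0],"hand":-1},{"slide":[0,0,0],"turn":[0,0,0],"hand":-0.7},{"slide":[0,0,0],"turn":[0,0,0],"hand":-0.5},{"slide":[0,0,0],"turn":[0,0,0],"hand":-0.3},{"slide":[0,0,-0.2],"turn":[0,0,0],"hand":-0.3},{"slide":[0,0,-0.6],"turn":[0,0,0],"hand":-0.2},{"slide":[0,0,-0.9],"turn":[0,0,0],"hand":-0.1},{"slide":[0,-0.5,-0.9],"turn":[0,0,0],"hand":-0.2},{"slide":[-0.3,-0.9,-0.9],"turn":[0,0,0],"hand":-0.2},{"slide":[-0.8,-0.9,-0.3],"turn":[0,0,0],"hand":-0.2},{"slide":[-0.8,-0.9,0],"turn":[0,0,0],"hand":-0.2},{"slide":[-0.8,-0.9,0],"turn":[0,0,0],"hand":-0.2}]'; python3 -c "
from h import *
togo(415,-309.5,90,-7.6)"
```

```text
clock: 33.6
ee_pos: [490.2, -164.3, 97.1]
tcp_rot: [0.734, 0.679, 0.003, -0.0]
force: [0.8, -0.5, -0.0]
grip_width: 34.3
tcp [ 490.2 -164.3   97.1] yaw -4.52 down [ 0.005  0.005 -1.   ] w 34.3 F [ 0.8 -0.5 -0. ] t 33.6
slide [-7.54 -3.18  0.3 ]
turn [ 0.006 -0.007  0.068] (max .19/row) yawerr -3.1
slide after turn [-7.69 -2.77  0.36]
```

```bash
python3 -m creep '[{"slide":[-0.8,-0.3,0],"turn":[0,0,0.06],"hand":-0.2},{"slide":[-0.9,-0.35,0],"turn":[0,0,0],"hand":-0.2},{"slide":[-0.9,-0.35,0],"turn":[0,0,0],"hand":-0.2},{"slide":[-0.9,-0.35,0],"turn":[0,0,0],"hand":-0.2},{"slide":[-0.9,-0.35,0],"turn":[0,0,0],"hand":-0.2},{"slide":[-0.9,-0.35,0],"turn":[0,0,0],"hand":-0.2},{"slide":[-0.9,-0.35,0],"turn":[0,0,0],"hand":-0.2},{"slide":[-0.3,0,0.3],"turn":[0,0,0],"hand":-0.2},{"slide":[0,0,0],"turn":[0,0,0],"hand":-0.2},{"slide":[0,0,0],"turn":[0,0,0],"hand":-0.2}]'; python3 -c "
from h import *
togo(414.8,-308.8,60,-7.6)
f=snap('wrist','w23.png')
f=snap('top','t23.png')
for o in coasters(f):print(o)"
```

```text
clock: 34.6
ee_pos: [427.3, -298.7, 96.2]
tcp_rot: [0.759, 0.651, 0.006, 0.005]
force: [-0.8, -0.2, 0.8]
grip_width: 34.3
tcp [ 427.3 -298.7   96.2] yaw -8.71 down [ 0.015  0.    -1.   ] w 34.3 F [-0.8 -0.2  0.8] t 34.6
slide [-0.6  -0.57  1.8 ]
turn [ 0.019 -0.003 -0.025] (max .19/row) yawerr 1.1
slide after turn [-0.58 -0.55  1.81]
(array([620.4, -67.9]), array([354.4, 117.6]), 85.2, array([276., 175.]))
(array([473.3, 384.1]), array([ 78.5, 138.4]), 83.7, array([107., 239.]))
(array([ 455.1, -299.1]), array([49.9, 81.9]), 81.3, array([381., 240.]))
```

View pics/w23.png

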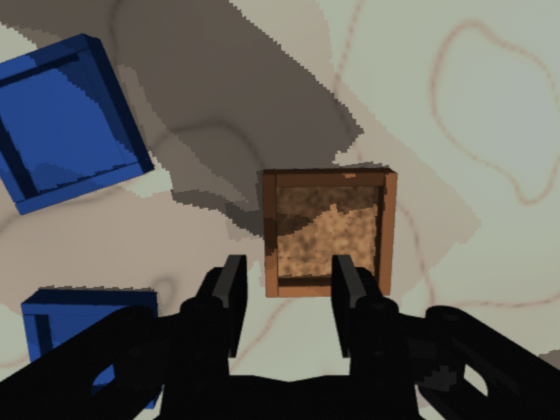

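View pics/t23.png

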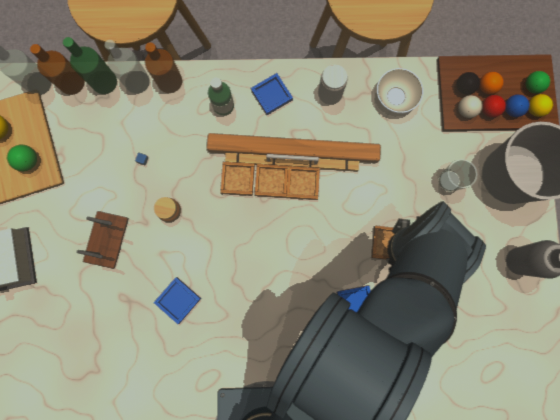

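```bash
python3 -c "
import cv2
i=cv2.imread('pics/t23.png');cv2.imwrite('pics/t23c.png',cv2.resize(i[130:215,200:340],None,fx=5.7,fy=5.7,interpolation=cv2.INTER_CUBIC))"
```

```text
(no output)
```

View pics/t23c.png

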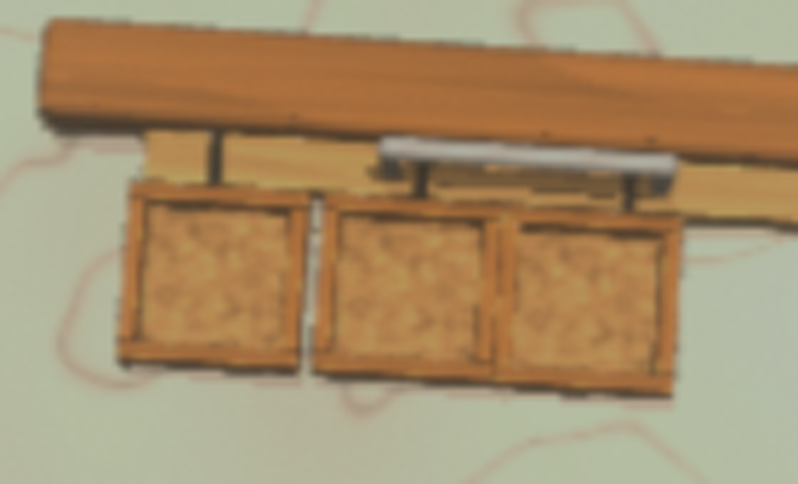

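C has moved about 13 mm left and now touches B: in the crop its centre is at u≈595 and its mark at u≈628. I'll mend that after D, which is next.

```bash
python3 -m creep '[{"slide":[-0.3,-0.3,0.4],"turn":[0.018,0,-0.025],"hand":-0.2},{"slide":[-0.25,-0.25,0.6],"turn":[0,0,0],"hand":-0.2},{"slide":[0,0,0.6],"turn":[0,0,0],"hand":-0.2},{"slide":[0,0,0.4],"turn":[0,0,0],"hand":-0.2},{"slide":[0,0,0],"turn":[0,0,0],"hand":-0.2},{"slide":[0,0,0],"turn":[0,0,0],"hand":-0.2}]'; python3 -c "
from h import *
togo(414.8,-308.8,11,-7.6)
f=snap('wrist','w24.png')"
```

```text
clock: 35.3
ee_pos: [415.9, -305.0, 52.5]
tcp_rot: [0.749, 0.663, 0.001, -0.002]
force: [0.4, 0.5, -0.0]
grip_width: 34.4
tcp [ 415.9 -305.    52.5] yaw -6.99 down [-0.002  0.005 -1.   ] w 34.4 F [ 0.4  0.5 -0. ] t 35.3
slide [-0.2  -0.03  2.07]
turn [-0.003 -0.006  0.014] (max .19/row) yawerr -0.6
slide after turn [-0.19 -0.03  2.07]
```

View pics/w24.png

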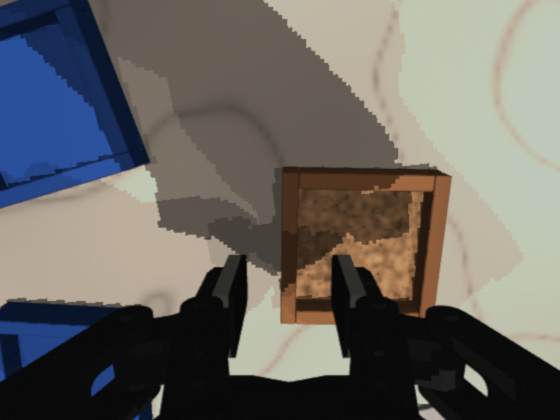

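```bash
python3 -m creep '[{"slide":[-0.15,0,0.5],"turn":[0,0,0.012],"hand":-0.2},{"slide":[0,0,0.6],"turn":[0,0,0],"hand":-0.2},{"slide":[0,0,0.4],"turn":[0,0,0],"hand":-0.2},{"slide":[0,0,0],"turn":[0,0,0],"hand":-0.2},{"slide":[0,0,0],"turn":[0,0,0],"hand":-0.2}]'; python3 -c "
from h import *
togo(414.8,-308.8,11,-7.6)"
```

```text
clock: 35.85
ee_pos: [416.0, -308.2, 20.2]
tcp_rot: [0.752, 0.659, 0.001, -0.002]
force: [0.4, -1.0, 1.7]
grip_width: 34.0
tcp [ 416.  -308.2   20.2] yaw -7.55 down [-0.001  0.004 -1.   ] w 34.0 F [ 0.4 -1.   1.7] t 35.9
slide [-0.04 -0.06  0.46]
turn [-0.001 -0.005  0.001] (max .19/row) yawerr -0.1
slide after turn [-0.04 -0.06  0.46]
```

```bash
python3 -m creep '[{"slide":[0,-0.05,0.25],"turn":[0,0,0],"hand":-0.2},{"slide":[0,0,0.2],"turn":[0,0,0],"hand":-0.2},{"slide":[0,0,0],"turn":[0,0,0],"hand":-0.4},{"slide":[0,0,0],"turn":[0,0,0],"hand":-0.7},{"slide":[0,0,0],"turn":[0,0,0],"hand":-1},{"slide":[0,0,0],"turn":[0,0,0],"hand":-1},{"slide":[0,0,0],"turn":[0,0,0],"hand":-1}]' 40; python3 -c "
from h import *
togo(565.4,-209,20,-4.8)"
```

```text
clock: 36.55
ee_pos: [415.3, -308.2, 11.2]
tcp_rot: [0.752, 0.659, 0.001, -0.001]
force: [0.2, -0.3, -0.6]
grip_width: 6.6
tcp [ 415.3 -308.2   11.2] yaw -7.55 down [ 0.     0.004 -1.   ] w 6.6 F [ 0.2 -0.3 -0.6] t 36.5
slide [ 5.91  6.79 -0.42]
turn [-0.    -0.005 -0.061] (max .19/row) yawerr 2.8
slide after turn [ 5.57  7.07 -0.44]
```

```bash
python3 -m creep '[{"slide":[0,0,-0.3],"turn":[0,0,-0.03],"hand":-1},{"slide":[0.5,0.4,0],"turn":[0,0,-0.03],"hand":-1},{"slide":[0.7,0.6,0],"turn":[0,0,0],"hand":-1},{"slide":[0.7,0.6,0],"turn":[0,0,0],"hand":-1},{"slide":[0.7,0.6,0],"turn":[0,0,0],"hand":-1},{"slide":[0.7,0.6,0],"turn":[0,0,0],"hand":-1},{"slide":[0.7,0.6,0],"turn":[0,0,0],"hand":-1},{"slide":[0.7,0.6,0],"turn":[0,0,0],"hand":-1},{"slide":[0.3,0.5,0],"turn":[0,0,0],"hand":-1},{"slide":[0,0,0],"turn":[0,0,0],"hand":-1},{"slide":[0,0,0],"turn":[0,0,0],"hand":-1}]'; python3 -c "
from h import *
togo(565.4,-209,12,-4.8)"
```

```text
clock: 37.65
ee_pos: [521.9, -205.4, 19.2]
tcp_rot: [0.73, 0.683, 0.003, -0.001]
force: [-0.7, -0.2, -0.7]
grip_width: 6.8
tcp [ 521.9 -205.4   19.2] yaw -3.81 down [ 0.003  0.005 -1.   ] w 6.8 F [-0.7 -0.2 -0.7] t 37.6
slide [-0.04  2.18  0.36]
turn [ 0.003 -0.007  0.022] (max .19/row) yawerr -1.0
slide after turn [0.   2.18 0.36]
```

```bash
python3 -m creep '[{"slide":[0,0.4,0.15],"turn":[0.003,-0.005,0.022],"hand":-1},{"slide":[0,0.4,0.12],"turn":[0,0,0],"hand":-1},{"slide":[0,0.3,0],"turn":[0,0,0],"hand":-1},{"slide":[0,0.2,0],"turn":[0,0,0],"hand":-1},{"slide":[0,0,0],"turn":[0,0,0],"hand":-1},{"slide":[0,0,0],"turn":[0,0,0],"hand":-1}]'; python3 -c "
from h import *
togo(565.4,-209,11.5,-4.8)
f=snap('wrist','w25.png')"
```

```text
clock: 38.25
ee_pos: [548.3, -210.8, 13.1]
tcp_rot: [0.738, 0.675, -0.0, -0.0]
force: [0.4, 0.6, -1.0]
grip_width: 6.6
tcp [ 548.3 -210.8   13.1] yaw -5.12 down [-0.001  0.    -1.   ] w 6.6 F [ 0.4  0.6 -1. ] t 38.2
slide [0.16 0.84 0.08]
turn [-0.001 -0.    -0.007] (max .19/row) yawerr 0.3
slide after turn [0.16 0.84 0.08]
```

View pics/w25.png

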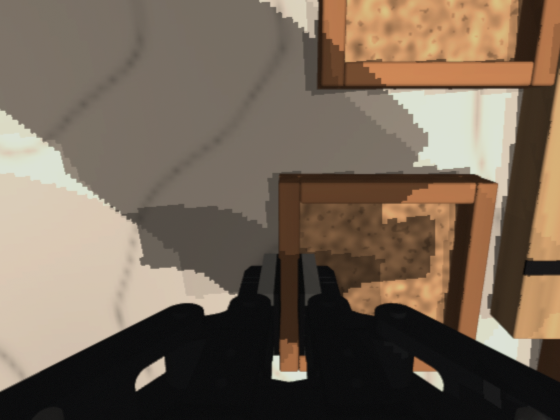

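```bash
python3 -m creep '[{"slide":[0.08,0.3,0.04],"turn":[0,0,-0.007],"hand":-1},{"slide":[0.07,0.25,0.03],"turn":[0,0,0],"hand":-1},{"slide":[0,0.15,0],"turn":[0,0,0],"hand":-1},{"slide":[0,0,0],"turn":[0,0,0],"hand":-1}]'; python3 -m creep '[{"slide":[0,0.1,0],"turn":[0,0,0],"hand":-1},{"slide":[0,0,0],"turn":[0,0,0],"hand":-1}]'; python3 -c "
from h import *
togo(565.4,-209,11.5,-4.8)
f=snap('wrist','w26.png')"
```

```text
clock: 38.7
ee_pos: [563.6, -208.7, 11.8]
tcp_rot: [0.736, 0.677, -0.0, -0.0]
force: [0.5, -0.0, 0.0]
grip_width: 6.2
clock: 38.9
ee_pos: [564.3, -208.7, 11.5]
tcp_rot: [0.736, 0.677, -0.001, -0.002]
force: [0.7, 0.5, -0.5]
grip_width: 6.5
tcp [ 564.3 -208.7   11.5] yaw -4.79 down [-0.003  0.001 -1.   ] w 6.5 F [ 0.7  0.5 -0.5] t 38.9
slide [-0.01  0.05 -0.  ]
turn [-0.004 -0.001  0.   ] (max .19/row) yawerr -0.0
slide after turn [-0.01  0.05 -0.  ]
```

View pics/w26.png

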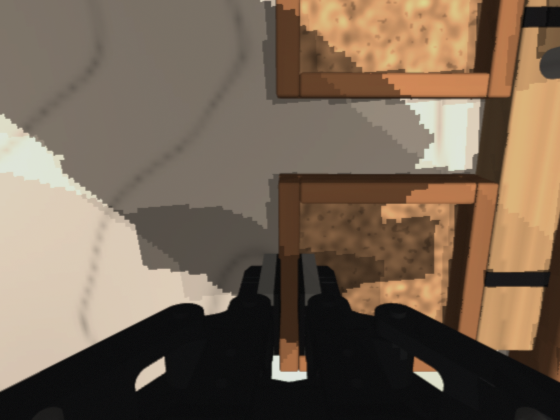

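D is against the guide, mark at v≈279 against a centre of about 276. Releasing straight up.

```bash
python3 -m creep '[{"slide":[0,0.05,0],"turn":[0,0,0],"hand":-1},{"slide":[0,0,0],"turn":[0,0,0],"hand":-0.7},{"slide":[0,0,0],"turn":[0,0,0],"hand":-0.5},{"slide":[0,0,0],"turn":[0,0,0],"hand":-0.3},{"slide":[0,0,-0.2],"turn":[0,0,0],"hand":-0.3},{"slide":[0,0,-0.6],"turn":[0,0,0],"hand":-0.2},{"slide":[0,0,-0.9],"turn":[0,0,0],"hand":-0.2},{"slide":[0,-0.5,-0.9],"turn":[0,0,0],"hand":-0.2},{"slide":[-0.8,-0.9,-0.9],"turn":[0,0,0],"hand":-0.2},{"slide":[-0.9,-0.9,-0.3],"turn":[0,0,0],"hand":-0.2},{"slide":[-0.9,-0.9,0],"turn":[0,0,0],"hand":-0.2},{"slide":[-0.9,-0.9,0],"turn":[0,0,0],"hand":-0.2}]'; python3 -m creep '[{"slide":[-0.9,-0.5,0],"turn":[0,0,0],"hand":-0.2},{"slide":[-0.9,-0.5,0],"turn":[0,0,0],"hand":-0.2},{"slide":[-0.9,0,0],"turn":[0,0,0],"hand":-0.2},{"slide":[0,0,0],"turn":[0,0,0],"hand":-0.2}]'; python3 -c "
from h import *
f=snap('top','t27.png');np.save('/tmp/t27.npy',f['X'])
cv2.imwrite('pics/t27c.png',cv2.resize(f['image'][130:215,200:370,::-1],None,fx=4.7,fy=4.7,interpolation=cv2.INTER_CUBIC))
sense()['ee_pos']"
```

```text
clock: 40.15
ee_pos: [481.4, -271.4, 97.1]
tcp_rot: [0.734, 0.68, 0.002, 0.002]
force: [-0.3, -1.2, 0.2]
grip_width: 34.1
clock: 40.55
ee_pos: [453.6, -329.4, 102.4]
tcp_rot: [0.736, 0.677, 0.002, 0.005]
force: [0.4, -0.5, -0.7]
grip_width: 34.7
```

View pics/t27c.png

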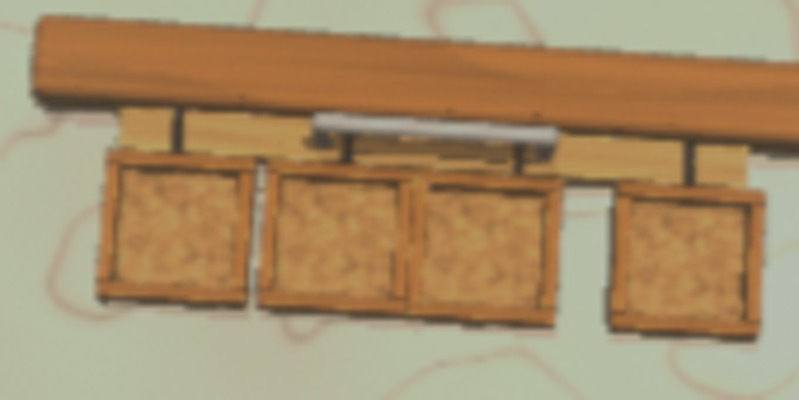

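```bash
cat >> h.py <<'E'
rn=np.array([.9966,-.082]);ry=np.array([.082,.9966]);o0=np.array([662.0,-77.3])
def pix(f,u,v,z):
    K=f['intrinsics'];R=f['R'];t=f['t']
    d=R.T@np.array([(u-K[0,2])/K[0,0],(v-K[1,2])/K[1,1],1]);c=-R.T@t
    return c+d*(z-c[2])/d[2]
def gf(p): # in guide frame
    p=np.asarray(p)[:2]-o0;return np.array([p@rn,p@ry]).round(1)
E
python3 - <<'E'
from h import *
f=snap('top')
q=lambda u,v,z=20:gf(pix(f,200+u/4.7,130+v/4.7,z))
# far-edge top corners L,R and near-edge corners per coaster (top rim level)
C=dict(A=[(107,153),(254,162),(246,300),(98,294)],B=[(265,163),(410,172),(407,311),(257,304)],C=[(412,172),(562,182),(553,320),(410,312)],D=[(618,186),(764,195),(760,333),(609,326)])
for k,c in C.items():
    P=np.array([q(*x) for x in c]);print(k,P.mean(0).round(1),P.tolist())
for m in [(178,130),(346,150),(519,160),(689,165)]:print('mark',q(*m))
print('ends',q(120,130),q(746,165))
X=f['X'];a=(X[...,:2]-o0)@rn;b=(X[...,:2]-o0)@ry
m=(X[...,2]>17)&(X[...,2]<25)&(a<-12)&(a>-100)&(abs(b)<230)
h,_=np.histogram(b[m],np.arange(-200,201,4));print([(int(-200+4*i),int(n)) for i,n in enumerate(h)])
E
```

```text
A [-51.7 134. ] [[-13.7, 174.1], [-13.7, 95.1], [-89.0, 94.1], [-90.5, 172.8]]
B [-52.1  49.1] [[-13.9, 89.1], [-14.0, 11.1], [-89.6, 8.2], [-90.8, 88.1]]
C [-52. -31.] [[-13.9, 10.0], [-14.4, -70.9], [-89.7, -69.7], [-90.1, 6.6]]
D [ -52.6 -140.3] [[-14.7, -101.1], [-14.8, -179.9], [-90.0, -180.4], [-91.1, -99.7]]
mark [  1.3 137. ]
mark [-4.1 46.2]
mark [ -3.8 -47.1]
mark [  -0.8 -138.8]
ends [ -0.7 168.1] [   1.1 -169.6]
[(-200, 0), (-196, 0), (-192, 0), (-188, 0), (-184, 0), (-180, 30), (-176, 45), (-172, 20), (-168, 6), (-164, 9), (-160, 6), (-156, 9), (-152, 9), (-148, 7), (-144, 11), (-140, 7), (-136, 8), (-132, 7), (-128, 8), (-124, 7), (-120, 4), (-116, 9), (-112, 7), (-108, 33), (-104, 42), (-100, 11), (-96, 0), (-92, 0), (-88, 0), (-84, 0), (-80, 0), (-76, 0), (-72, 15), (-68, 46), (-64, 27), (-60, 6), (-56, 7), (-52, 9), (-48, 11), (-44, 8), (-40, 7), (-36, 7), (-32, 8), (-28, 9), (-24, 9), (-20, 8), (-16, 6), (-12, 8), (-8, 8), (-4, 9), (0, 23), (4, 36), (8, 37), (12, 39), (16, 27), (20, 8), (24, 10), (28, 7), (32, 8), (36, 8), (40, 6), (44, 9), (48, 5), (52, 10), (56, 6), (60, 7), (64, 8), (68, 6), (72, 8), (76, 7), (80, 23), (84, 43), (88, 19), (92, 0), (96, 40), (100, 38), (104, 12), (108, 5), (112, 7), (116, 3), (120, 9), (124, 8), (128, 3), (132, 11), (136, 4), (140, 10), (144, 7), (148, 5), (152, 9), (156, 5), (160, 8), (164, 6), (168, 40), (172, 37), (176, 4), (180, 0), (184, 0), (188, 0), (192, 0), (196, 0)]
```

In the guide frame A is at +134, B at +49, C at −31 and D at −140, with marks at ±46 and ±138. Only C is out, by 15 mm. I'll regrip C's near rim and shift it.

```bash
python3 -c "
from h import *
togo(552,-101,60,-4.7)"
```

```text
tcp [ 454.2 -326.5  101.8] yaw -4.57 down [ 0.01  -0.002 -1.   ] w 33.9 F [-0.5  0.2 -0.9] t 40.6
slide [11.63  3.96  2.11]
turn [0.013 0.002 0.003] (max .19/row) yawerr -0.1
slide after turn [11.64  3.95  2.09]
```

```bash
python3 -m creep '[{"slide":[0.9,0.1,0],"turn":[0.013,0,0],"hand":-0.2},{"slide":[1,0.3,0],"turn":[0,0,0],"hand":-0.2},{"slide":[1,0.4,0],"turn":[0,0,0],"hand":-0.2},{"slide":[1,0.4,0],"turn":[0,0,0],"hand":-0.2},{"slide":[1,0.4,0],"turn":[0,0,0],"hand":-0.2},{"slide":[1,0.4,0],"turn":[0,0,0],"hand":-0.2},{"slide":[1,0.4,0],"turn":[0,0,0],"hand":-0.2},{"slide":[1,0.4,0],"turn":[0,0,0],"hand":-0.2},{"slide":[1,0.4,0],"turn":[0,0,0],"hand":-0.2},{"slide":[1,0.2,0.3],"turn":[0,0,0],"hand":-0.2},{"slide":[0,0,0.3],"turn":[0,0,0],"hand":-0.2},{"slide":[0,0,0],"turn":[0,0,0],"hand":-0.2}]'; python3 -c "
from h import *
togo(572,-101.2,60,-4.7)
snap('wrist','w28.png')"
```

```text
clock: 41.85
ee_pos: [542.7, -109.4, 92.1]
tcp_rot: [0.729, 0.685, 0.002, -0.002]
force: [0.2, -0.0, -0.9]
grip_width: 34.2
tcp [ 542.7 -109.4   92.1] yaw -3.53 down [ 0.     0.006 -1.   ] w 34.2 F [ 0.2 -0.  -0.9] t 41.9
slide [0.49 1.44 1.61]
turn [-0.    -0.008  0.026] (max .19/row) yawerr -1.2
slide after turn [0.53 1.43 1.61]
```

View pics/w28.png

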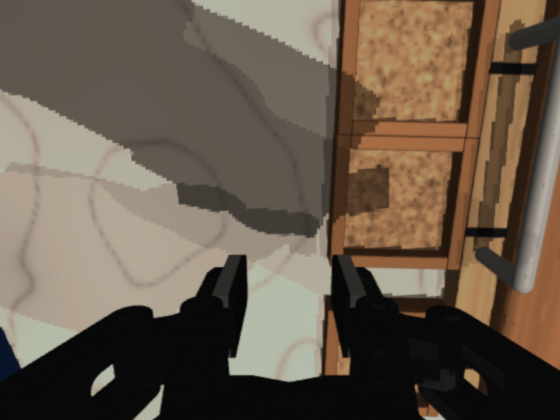

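```bash
python3 -m creep '[{"slide":[0.25,0.5,0.3],"turn":[0,-0.006,0.026],"hand":-0.2},{"slide":[0.25,0.5,0.4],"turn":[0,0,0],"hand":-0.2},{"slide":[0,0.35,0.4],"turn":[0,0,0],"hand":-0.2},{"slide":[0,0,0.4],"turn":[0,0,0],"hand":-0.2},{"slide":[0,0,0],"turn":[0,0,0],"hand":-0.2},{"slide":[0,0,0],"turn":[0,0,0],"hand":-0.2}]'; python3 -c "
from h import *
togo(572,-101.2,11.5,-4.7)
snap('wrist','w29.png')"
```

```text
clock: 42.5
ee_pos: [572.8, -102.9, 59.7]
tcp_rot: [0.737, 0.676, 0.0, -0.0]
force: [0.4, 0.4, 0.9]
grip_width: 34.6
tcp [ 572.8 -102.9   59.7] yaw -4.99 down [ 0.     0.001 -1.   ] w 34.6 F [0.4 0.4 0.9] t 42.5
slide [ 0.08 -0.05  2.41]
turn [ 0.    -0.001 -0.006] (max .19/row) yawerr 0.3
slide after turn [ 0.08 -0.05  2.41]
```

View pics/w29.png

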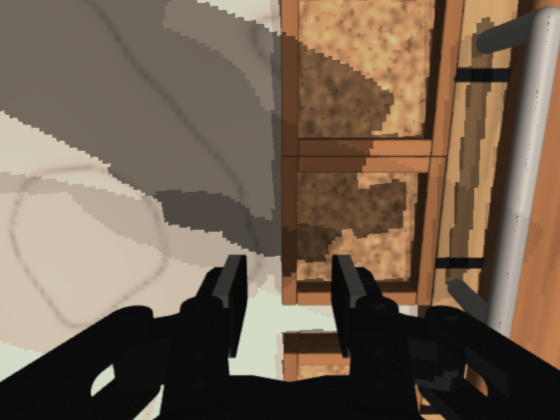

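```bash
python3 -c "
from h import *
f=snap('top')
cv2.imwrite('pics/t30c.png',cv2.resize(f['image'][130:215,200:370,::-1],None,fx=4.7,fy=4.7,interpolation=cv2.INTER_CUBIC))
f=snap('side')
cv2.imwrite('pics/s30c.png',cv2.resize(f['image'][170:310,190:350,::-1],None,fx=4.2,fy=4.2,interpolation=cv2.INTER_CUBIC))
f=snap('wrist');X=f['X']
b=(X[...,:2]-o0)@ry;a=(X[...,:2]-o0)@rn
for u in (289,):
  print([(v,b[v,u].round(0),X[v,u,2].round(0)) for v in range(120,375,6)])
"
```

```text
[(120, np.float64(27.0), np.float64(21.0)), (126, np.float64(24.0), np.float64(22.0)), (132, np.float64(22.0), np.float64(21.0)), (138, np.float64(19.0), np.float64(22.0)), (144, np.float64(16.0), np.float64(21.0)), (150, np.float64(13.0), np.float64(22.0)), (156, np.float64(10.0), np.float64(20.0)), (162, np.float64(7.0), np.float64(21.0)), (168, np.float64(4.0), np.float64(21.0)), (174, np.float64(1.0), np.float64(21.0)), (180, np.float64(-1.0), np.float64(22.0)), (186, np.float64(-5.0), np.float64(20.0)), (192, np.float64(-8.0), np.float64(21.0)), (198, np.float64(-11.0), np.float64(21.0)), (204, np.float64(-13.0), np.float64(23.0)), (210, np.float64(-17.0), np.float64(22.0)), (216, np.float64(-20.0), np.float64(22.0)), (222, np.float64(-23.0), np.float64(21.0)), (228, np.float64(-26.0), np.float64(22.0)), (234, np.float64(-29.0), np.float64(22.0)), (240, np.float64(-32.0), np.float64(22.0)), (246, np.float64(-36.0), np.float64(21.0)), (252, np.float64(-39.0), np.float64(22.0)), (258, np.float64(-43.0), np.float64(21.0)), (264, np.float64(-46.0), np.float64(21.0)), (270, np.float64(-50.0), np.float64(21.0)), (276, np.float64(-53.0), np.float64(22.0)), (282, np.float64(-56.0), np.float64(22.0)), (288, np.float64(-60.0), np.float64(22.0)), (294, np.float64(-63.0), np.float64(21.0)), (300, np.float64(-67.0), np.float64(22.0)), (306, np.float64(-82.0), np.float64(1.0)), (312, np.float64(-86.0), np.float64(1.0)), (318, np.float64(-90.0), np.float64(1.0)), (324, np.float64(-94.0), np.float64(1.0)), (330, np.float64(-98.0), np.float64(2.0)), (336, np.float64(-100.0), np.float64(4.0)), (342, np.float64(-99.0), np.float64(12.0)), (348, np.float64(-100.0), np.float64(16.0)), (354, np.float64(-100.0), np.float64(22.0)), (360, np.float64(-104.0), np.float64(22.0)), (366, np.float64(-108.0), np.float64(22.0)), (372, np.float64(-112.0), np.float64(22.0))]
```

View pics/t30c.png

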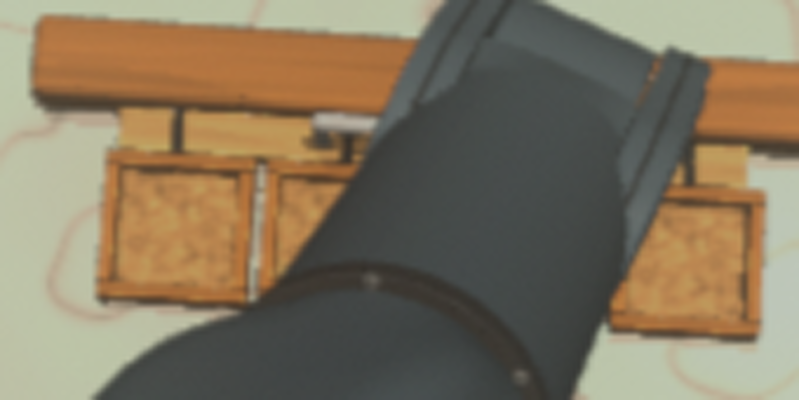

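View pics/s30c.png

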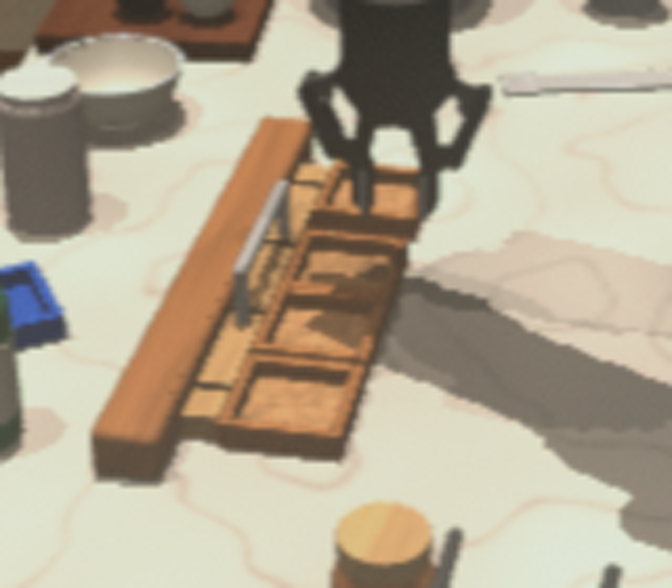

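D is fine: the wrist depth gives its edge at −100 mm, and C spans +10 to −69. Gripping C.

```bash
python3 -m creep '[{"slide":[0.05,-0.04,0.6],"turn":[0,0,0],"hand":-0.2},{"slide":[0,0,0.7],"turn":[0,0,0],"hand":-0.2},{"slide":[0,0,0.5],"turn":[0,0,0],"hand":-0.2},{"slide":[0,0,0],"turn":[0,0,0],"hand":-0.2},{"slide":[0,0,0],"turn":[0,0,0],"hand":-0.2}]'; python3 -c "
from h import *
togo(572.5,-101.2,11.5,-4.7)"
```

```text
clock: 43.2
ee_pos: [571.9, -101.4, 21.0]
tcp_rot: [0.737, 0.676, 0.001, -0.0]
force: [0.3, 0.2, 0.1]
grip_width: 34.4
tcp [ 571.9 -101.4   21. ] yaw -4.98 down [ 0.001  0.001 -1.   ] w 34.4 F [0.3 0.2 0.1] t 43.2
slide [0.01 0.03 0.48]
turn [ 0.001 -0.002 -0.006] (max .19/row) yawerr 0.3
slide after turn [0.01 0.03 0.48]
```

```bash
python3 -m creep '[{"slide":[0,0,0.25],"turn":[0,0,-0.005],"hand":-0.2},{"slide":[0,0,0.2],"turn":[0,0,0],"hand":-0.2},{"slide":[0,0,0],"turn":[0,0,0],"hand":-0.4},{"slide":[0,0,0],"turn":[0,0,0],"hand":-0.7},{"slide":[0,0,0],"turn":[0,0,0],"hand":-1},{"slide":[0,0,0],"turn":[0,0,0],"hand":-1},{"slide":[0,0,0],"turn":[0,0,0],"hand":-1}]' 40; python3 -m creep '[{"slide":[0,-0.15,-0.05],"turn":[0,0,0],"hand":-1},{"slide":[-0.25,0,0],"turn":[0,0,0],"hand":-1},{"slide":[-0.25,0,0],"turn":[0,0,0],"hand":-1},{"slide":[-0.15,0,0],"turn":[0,0,0],"hand":-1},{"slide":[0,0,0],"turn":[0,0,0],"hand":-1}]'; python3 -c "
from h import *
togo(572.3,-116.2,11.5,-4.7)
f=snap('wrist','w31.png');X=f['X'];b=(X[...,:2]-o0)@ry;a=(X[...,:2]-o0)@rn
for u in (340,400):print([(v,b[v,u].round(0),X[v,u,2].round(0)) for v in range(110,210,5)])
print([(u,a[195,u].round(0),X[195,u,2].round(0)) for u in range(440,560,8)])
"
```

```text
clock: 43.9
ee_pos: [572.4, -101.7, 12.1]
tcp_rot: [0.736, 0.677, 0.001, 0.0]
force: [0.2, -0.5, -0.8]
grip_width: 6.7
clock: 44.4
ee_pos: [567.7, -115.8, 13.2]
tcp_rot: [0.736, 0.677, 0.001, 0.001]
force: [0.1, 0.2, -0.4]
grip_width: 6.8
tcp [ 567.7 -115.8   13.2] yaw -4.76 down [ 0.002  0.001 -1.   ] w 6.8 F [ 0.1  0.2 -0.4] t 44.4
slide [0.   0.23 0.09]
turn [ 0.003 -0.001 -0.001] (max .19/row) yawerr 0.1
slide after turn [0.   0.23 0.09]
[(110, np.float64(18.0), np.float64(10.0)), (115, np.float64(17.0), np.float64(21.0)), (120, np.float64(15.0), np.float64(22.0)), (125, np.float64(13.0), np.float64(22.0)), (130, np.float64(12.0), np.float64(23.0)), (135, np.float64(9.0), np.float64(1.0)), (140, np.float64(7.0), np.float64(2.0)), (145, np.float64(5.0), np.float64(3.0)), (150, np.float64(2.0), np.float64(1.0)), (155, np.float64(0.0), np.float64(1.0)), (160, np.float64(-2.0), np.float64(1.0)), (165, np.float64(-4.0), np.float64(1.0)), (170, np.float64(-5.0), np.float64(8.0)), (175, np.float64(-5.0), np.float64(21.0)), (180, np.float64(-6.0), np.float64(24.0)), (185, np.float64(-8.0
[... 998 characters left out ...]
0)), (205, np.float64(-19.0), np.float64(9.0))]
[(440, np.float64(-37.0), np.float64(23.0)), (448, np.float64(-33.0), np.float64(22.0)), (456, np.float64(-31.0), np.float64(23.0)), (464, np.float64(-27.0), np.float64(22.0)), (472, np.float64(-24.0), np.float64(22.0)), (480, np.float64(-22.0), np.float64(23.0)), (488, np.float64(-19.0), np.float64(23.0)), (496, np.float64(-11.0), np.float64(14.0)), (504, np.float64(-11.0), np.float64(19.0)), (512, np.float64(-9.0), np.float64(22.0)), (520, np.float64(-7.0), np.float64(22.0)), (528, np.float64(-3.0), np.float64(20.0)), (536, np.float64(-0.0), np.float64(22.0)), (544, np.float64(2.0), np.float64(22.0)), (552, np.float64(6.0), np.float64(21.0))]
```

View pics/w31.png

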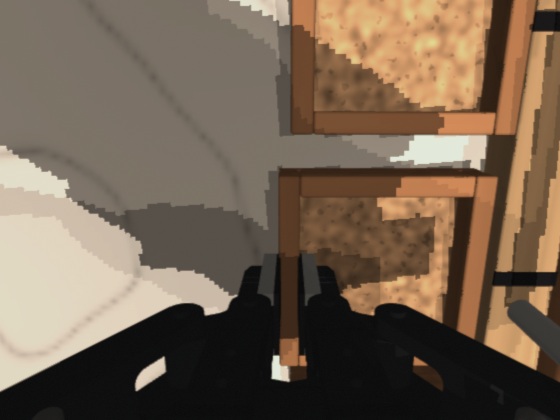

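```bash
python3 -m creep '[{"slide":[0,0.2,0.08],"turn":[0,0,0],"hand":-1},{"slide":[0,0.07,0],"turn":[0,0,0],"hand":-1},{"slide":[0,0,0],"turn":[0,0,0],"hand":-1},{"slide":[0,0,0],"turn":[0,0,0],"hand":-0.8},{"slide":[0,0,0],"turn":[0,0,0],"hand":-0.6},{"slide":[0,0,0],"turn":[0,0,0],"hand":-0.4},{"slide":[0,0,0],"turn":[0,0,0],"hand":-0.4}]'; python3 -c "
from h import *
togo(572.3,-116.2,11.5,-4.7)
f=snap('wrist');X=f['X'];b=(X[...,:2]-o0)@ry
print([(v,b[v,400].round(0),X[v,400,2].round(0)) for v in range(150,190,5)])"; python3 -m creep '[{"slide":[0,0,-0.2],"turn":[0,0,0],"hand":-0.4},{"slide":[0,0,-0.5],"turn":[0,0,0],"hand":-0.4},{"slide":[0,0,-0.8],"turn":[0,0,0],"hand":-0.3},{"slide":[0,0,-0.9],"turn":[0,0,0],"hand":-0.2},{"slide":[0,0,0],"turn":[0,0,0],"hand":-0.2}]';python3 -c "
from h import *
f=snap('wrist','w32.png');X=f['X'];b=(X[...,:2]-o0)@ry;togo(572,-24,60,-4.7)
print([(v,b[v,340].round(0),X[v,340,2].round(0)) for v in range(50,240,5) if X[v,340,2]>17])"
```

```text
clock: 45.15
ee_pos: [573.8, -115.5, 11.6]
tcp_rot: [0.736, 0.677, 0.001, 0.0]
force: [0.4, 0.6, -0.4]
grip_width: 25.7
tcp [ 573.8 -115.5   11.6] yaw -4.72 down [ 0.002  0.001 -1.   ] w 25.7 F [ 0.4  0.6 -0.4] t 45.1
slide [-0.04 -0.07  0.01]
turn [ 0.002 -0.002 -0.   ] (max .19/row) yawerr 0.0
slide after turn [-0.04 -0.07  0.01]
[(150, np.float64(3.0), np.float64(1.0)), (155, np.float64(2.0), np.float64(2.0)), (160, np.float64(-0.0), np.float64(2.0)), (165, np.float64(-3.0), np.float64(1.0)), (170, np.float64(-4.0), np.float64(4.0)), (175, np.float64(-4.0), np.float64(17.0)), (180, np.float64(-5.0), np.float64(23.0)), (185, np.float64(-7.0), np.float64(21.0))]
clock: 45.7
ee_pos: [573.8, -115.8, 63.3]
tcp_rot: [0.736, 0.677, 0.001, 0.0]
force: [-0.6, 0.2, 0.2]
grip_width: 34.2
tcp [ 573.3 -115.5   62.3] yaw -4.73 down [ 0.001  0.002 -1.   ] w 34.3 F [-0.5 -0.4  0.1] t 45.8
slide [ 4.55 -0.44  0.12]
turn [ 0.001 -0.002 -0.001] (max .19/row) yawerr 0.0
slide after turn [ 4.56 -0.44  0.11]
[(115, np.float64(17.0), np.float64(22.0)), (120, np.float64(14.0), np.float64(21.0)), (125, np.float64(12.0), np.float64(23.0)), (160, np.float64(-5.0), np.float64(21.0)), (165, np.float64(-7.0), np.float64(21.0)), (170, np.float64(-10.0), np.float64(21.0))]
```

View pics/w32.png

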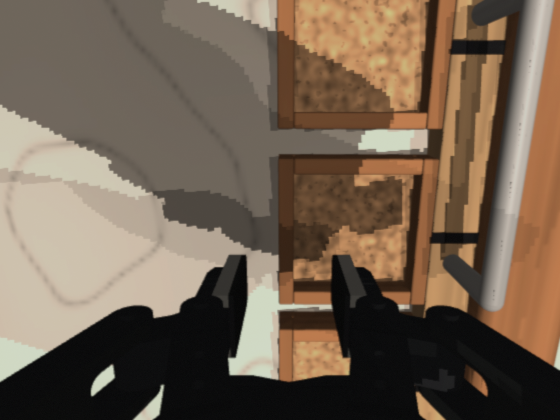

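C is back near its mark. I'll pull aside and measure all four from the top.

```bash
python3 -m creep '[{"slide":[0,-0.5,-0.5],"turn":[0,0,0],"hand":-0.2},{"slide":[-0.9,-0.9,-0.5],"turn":[0,0,0],"hand":-0.2},{"slide":[-0.9,-0.9,-0.3],"turn":[0,0,0],"hand":-0.2},{"slide":[-0.9,-0.9,0],"turn":[0,0,0],"hand":-0.2},{"slide":[-0.9,-0.9,0],"turn":[0,0,0],"hand":-0.2},{"slide":[-0.9,-0.9,0],"turn":[0,0,0],"hand":-0.2},{"slide":[-0.9,-0.5,0],"turn":[0,0,0],"hand":-0.2},{"slide":[-0.9,-0.5,0],"turn":[0,0,0],"hand":-0.2},{"slide":[-0.9,0,0],"turn":[0,0,0],"hand":-0.2},{"slide":[-0.9,0,0],"turn":[0,0,0],"hand":-0.2},{"slide":[0,0,0],"turn":[0,0,0],"hand":-0.2}]'; cat >> h.py <<'E'
def row(f):
    X=f['X'];a=(X[...,:2]-o0)@rn;b=(X[...,:2]-o0)@ry
    m=(X[...,2]>15)&(X[...,2]<26)&(a<-14)&(a>-110)&(abs(b)<230)
    h,_=np.histogram(b[m],np.arange(-230,231,4));
    for c in (138,46,-46,-138):
        k=m&(abs(b-c)<46)
        P=np.stack([a[k],b[k]],1)
        n,l=cv2.connectedComponents(cv2.morphologyEx(k.astype(np.uint8),cv2.MORPH_CLOSE,np.ones((2,2))))
        i=np.bincount(l[k]).argmax() if k.any() else 0
        P=np.stack([a[(l==i)&k],b[(l==i)&k]],1).astype(np.float32)
        r=cv2.minAreaRect(P);print(c,'a range',np.percentile(P[:,0],[1,99]).round(1),'b range',np.percentile(P[:,1],[.5,99.5]).round(1),'mid b',np.percentile(P[:,1],[.5,99.5]).mean().round(1),'rect',np.round(r[0],1),np.round(r[1],1),round(r[2],1))
E
python3 -c "
from h import *
f=snap('top')
cv2.imwrite('pics/t33c.png',cv2.resize(f['image'][130:215,200:370,::-1],None,fx=4.7,fy=4.7,interpolation=cv2.INTER_CUBIC))
row(f)"
```

```text
clock: 46.85
ee_pos: [425.4, -268.5, 90.2]
tcp_rot: [0.735, 0.678, -0.0, -0.004]
force: [-1.0, -0.2, -0.1]
grip_width: 34.2
138 a range [-89.8 -16.5] b range [ 96.4 173.8] mid b 135.1 rect [-53.1 135.2] [77.9 73.5] 89.4
46 a range [-90.5 -16.1] b range [10.5 87.6] mid b 49.1 rect [-53.2  49.2] [77.3 75.1] 89.7
-46 a range [-90.3 -16.2] b range [-83.7  -6.7] mid b -45.2 rect [-53.1 -45.2] [75.3 77.5] 0.1
-138 a range [-90.8 -16.2] b range [-179.2 -101.3] mid b -140.2 rect [ -53.2 -140.1] [78.1 75.5] 89.7
```

View pics/t33c.png

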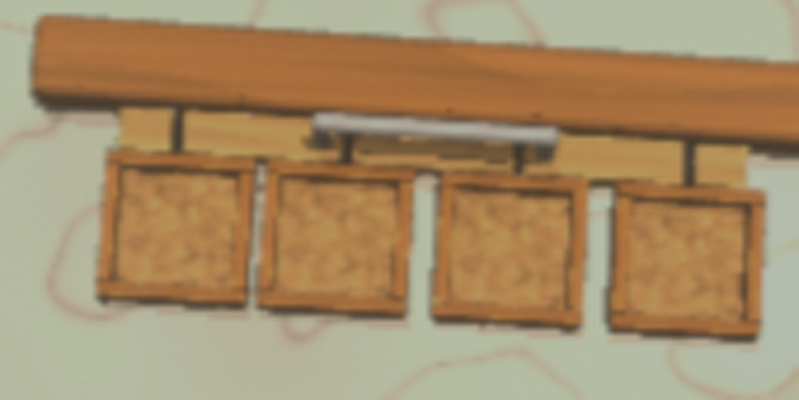

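All four are square and near their marks (135, 49, −45 and −140 mm), with spacings of 86, 94 and 95 mm. Fetching the guide now.

```bash
python3 -m creep '[{"slide":[0.6,0.7,-0.5],"turn":[0,0,0],"hand":-0.2},{"slide":[0.8,0.9,-0.5],"turn":[0,0,0],"hand":-0.2},{"slide":[0.8,0.9,0],"turn":[0,0,0],"hand":-0.2},{"slide":[0.8,0.9,0],"turn":[0,0,0],"hand":-0.2},{"slide":[0.8,0.9,0],"turn":[0,0,0],"hand":-0.2},{"slide":[0.8,0.9,0],"turn":[0,0,0],"hand":-0.2},{"slide":[0.8,0.9,0],"turn":[0,0,0],"hand":-0.2},{"slide":[0.8,0.9,0],"turn":[0,0,0],"hand":-0.2},{"slide":[0.8,0.9,0],"turn":[0,0,0],"hand":-0.2},{"slide":[0.8,0.9,0],"turn":[0,0,0],"hand":-0.2},{"slide":[0,0.4,0],"turn":[0,0,0],"hand":-0.2},{"slide":[0,0,0],"turn":[0,0,0],"hand":-0.2}]'; python3 -c "
from h import *
togo(664.5,-77.2,100,-4.6)"
```

```text
clock: 48.1
ee_pos: [621.2, -103.0, 108.4]
tcp_rot: [0.732, 0.682, -0.001, -0.013]
force: [0.4, -0.4, -0.3]
grip_width: 33.9
tcp [ 621.2 -103.   108.4] yaw -4.05 down [-0.018  0.018 -1.   ] w 33.9 F [ 0.4 -0.4 -0.3] t 48.1
slide [1.43 2.08 0.4 ]
turn [-0.025 -0.021  0.012] (max .19/row) yawerr -0.6
slide after turn [1.46 2.06 0.42]
```

```bash
python3 -m creep '[{"slide":[0.4,0.6,0.1],"turn":[-0.025,-0.021,0.012],"hand":-0.2},{"slide":[0.5,0.7,0],"turn":[0,0,0],"hand":-0.2},{"slide":[0.4,0.6,0],"turn":[0,0,0],"hand":-0.2},{"slide":[0,0,0],"turn":[0,0,0],"hand":-0.2},{"slide":[0,0,0],"turn":[0,0,0],"hand":-0.2}]'; python3 -c "
from h import *
togo(664.5,-77.2,44,-4.6)
snap('wrist','w34.png')"
```

```text
clock: 48.6
ee_pos: [655.7, -82.3, 105.7]
tcp_rot: [0.737, 0.676, -0.002, -0.001]
force: [-0.5, -0.5, -0.2]
grip_width: 33.9
tcp [655.7 -82.3 105.7] yaw -4.87 down [-0.005 -0.002 -1.   ] w 33.9 F [-0.5 -0.5 -0.2] t 48.6
slide [0.3  0.43 3.08]
turn [-0.006  0.003 -0.006] (max .19/row) yawerr 0.3
slide after turn [0.29 0.42 3.08]
```

View pics/w34.png

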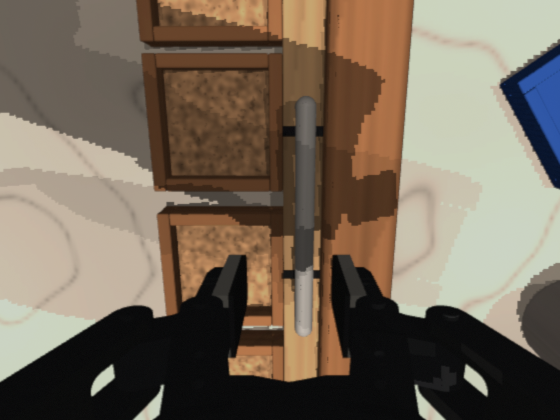

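```bash
python3 -m creep '[{"slide":[0.28,0.4,0.4],"turn":[-0.005,0.003,-0.005],"hand":-0.2},{"slide":[0,0,0.6],"turn":[0,0,0],"hand":-0.2},{"slide":[0,0,0.6],"turn":[0,0,0],"hand":-0.2},{"slide":[0,0,0.4],"turn":[0,0,0],"hand":-0.2},{"slide":[0,0,0],"turn":[0,0,0],"hand":-0.2},{"slide":[0,0,0],"turn":[0,0,0],"hand":-0.2}]'; python3 -c "
from h import *
togo(665,-77.2,44,-4.6)
snap('wrist','w35.png')"
```

```text
clock: 49.25
ee_pos: [661.7, -79.1, 61.0]
tcp_rot: [0.736, 0.677, -0.001, -0.001]
force: [0.7, -0.7, -0.1]
grip_width: 34.1
tcp [661.7 -79.1  61. ] yaw -4.81 down [-0.004  0.    -1.   ] w 34.1 F [ 0.7 -0.7 -0.1] t 49.2
slide [0.11 0.16 0.85]
turn [-0.005 -0.    -0.005] (max .19/row) yawerr 0.2
slide after turn [0.11 0.16 0.85]
```

View pics/w35.png

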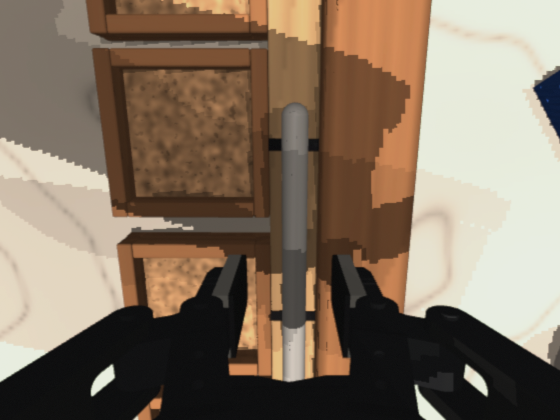

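```bash
python3 -m creep '[{"slide":[0.1,0.16,0.4],"turn":[-0.004,0,-0.004],"hand":-0.2},{"slide":[0,0,0.4],"turn":[0,0,0],"hand":-0.2},{"slide":[0,0,0],"turn":[0,0,0],"hand":-0.2},{"slide":[0,0,0],"turn":[0,0,0],"hand":-0.2}]'; python3 -c "
from h import *
togo(665,-77.2,43.5,-4.6)"
```

```text
clock: 49.7
ee_pos: [665.9, -77.2, 44.4]
tcp_rot: [0.735, 0.678, 0.0, 0.0]
force: [0.1, -0.5, -0.1]
grip_width: 34.2
tcp [665.9 -77.2  44.4] yaw -4.6 down [ 0.001  0.    -1.   ] w 34.2 F [ 0.1 -0.5 -0.1] t 49.7
slide [-0.   -0.05  0.04]
turn [ 0.001 -0.     0.   ] (max .19/row) yawerr -0.0
slide after turn [-0.   -0.05  0.04]
```

```bash
python3 -m creep '[{"slide":[0,-0.03,0],"turn":[0,0,0],"hand":-0.5},{"slide":[0,0,0],"turn":[0,0,0],"hand":-0.7},{"slide":[0,0,0],"turn":[0,0,0],"hand":-1},{"slide":[0,0,0],"turn":[0,0,0],"hand":-1},{"slide":[0,0,0],"turn":[0,0,0],"hand":-1},{"slide":[0,0,0],"turn":[0,0,0],"hand":-1}]' 60; python3 -c "
from h import *
togo(665,-77.2,43.5,-4.6)"; python3 -m creep '[{"slide":[0,0,-0.15],"turn":[0,0,0],"hand":-1},{"slide":[0,0,-0.2],"turn":[0,0,0],"hand":-1},{"slide":[0,0,-0.3],"turn":[0,0,0],"hand":-1},{"slide":[0,0,-0.4],"turn":[0,0,0],"hand":-1},{"slide":[0,0,-0.6],"turn":[0,0,0],"hand":-1},{"slide":[0,0,-0.8],"turn":[0,0,0],"hand":-1},{"slide":[0,0,-0.8],"turn":[0,0,0],"hand":-1},{"slide":[0,0,0],"turn":[0,0,0],"hand":-1}]'; python3 -c "
from h import *
togo(665,-77.2,43.5,-4.6)
f=snap('side','s36.png')"
```

```text
clock: 50.3
ee_pos: [665.1, -77.2, 44.8]
tcp_rot: [0.735, 0.678, 0.0, 0.0]
force: [0.3, 0.1, -0.2]
grip_width: 7.9
tcp [665.1 -77.2  44.8] yaw -4.61 down [ 0.001  0.    -1.   ] w 7.9 F [ 0.3  0.1 -0.2] t 50.3
slide [-0.   -0.01  0.06]
turn [ 0.001 -0.    -0.   ] (max .19/row) yawerr 0.0
slide after turn [-0.   -0.01  0.06]
clock: 51.1
ee_pos: [665.3, -77.5, 116.0]
tcp_rot: [0.735, 0.678, 0.001, 0.001]
force: [0.7, 0.1, -1.8]
grip_width: 7.6
tcp [665.3 -77.5 116. ] yaw -4.62 down [ 0.002 -0.    -1.   ] w 7.6 F [ 0.7  0.1 -1.8] t 51.1
slide [ 0.01 -0.02  3.63]
turn [ 0.003  0.    -0.001] (max .19/row) yawerr 0.0
slide after turn [ 0.01 -0.01  3.63]
```

View pics/s36.png

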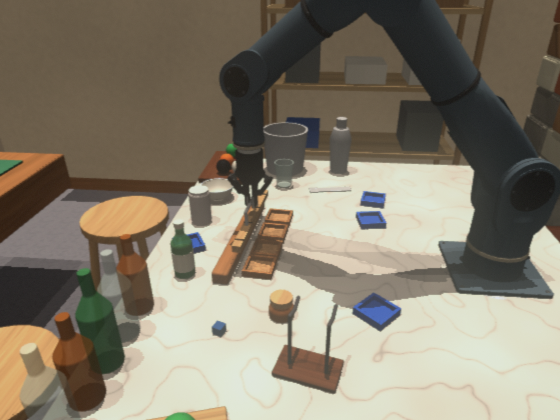

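The row stays put, and the guide is up at TCP z=116. The grip offset is now about 15.2 mm, so the hang target is TCP z≈121.5. Lifting and retracing the path.

```bash
python3 -m creep '[{"slide":[0,0,-0.8],"turn":[0,0,0],"hand":-1},{"slide":[0,-0.2,-0.9],"turn":[0,0,0],"hand":-1},{"slide":[0,-0.4,-0.9],"turn":[0,0,0],"hand":-1},{"slide":[0.4,-0.4,-0.9],"turn":[0,0,0],"hand":-1},{"slide":[0.8,-0.4,-0.9],"turn":[0,0,0],"hand":-1},{"slide":[1,-0.4,-0.5],"turn":[0,0,0],"hand":-1},{"slide":[1,-0.4,0],"turn":[0,0,0],"hand":-1},{"slide":[1,-0.4,0],"turn":[0,0,0],"hand":-1},{"slide":[1,-0.4,0],"turn":[0,0,0],"hand":-1},{"slide":[1,-0.4,0],"turn":[0,0,0],"hand":-1},{"slide":[1,-0.4,0],"turn":[0,0,0],"hand":-1},{"slide":[0,0,0],"turn":[0,0,0],"hand":-1}]'; python3 -c "
from h import *
togo(449.3,270.4,220,76.3)"
```

```text
clock: 52.35
ee_pos: [590.2, 82.7, 225.1]
tcp_rot: [0.735, 0.678, 0.002, -0.002]
force: [-0.5, 0.6, -1.6]
grip_width: 8.0
tcp [590.2  82.7 225.1] yaw -4.59 down [ 0.     0.006 -1.   ] w 8.0 F [-0.5  0.6 -1.6] t 52.4
slide [ 8.79 -7.78  0.31]
turn [ 0.005 -0.006 -1.798] (max .19/row) yawerr 80.9
slide after turn [9.07 7.45 0.25]
```

```bash
python3 -m creep '[{"slide":[0.5,-0.4,0],"turn":[0,0,-0.15],"hand":-1},{"slide":[0.6,-0.35,0],"turn":[0,0,-0.15],"hand":-1},{"slide":[0.7,-0.3,0],"turn":[0,0,-0.15],"hand":-1},{"slide":[0.75,-0.2,0],"turn":[0,0,-0.15],"hand":-1},{"slide":[0.75,-0.1,0],"turn":[0,0,-0.15],"hand":-1},{"slide":[0.75,0,0],"turn":[0,0,-0.15],"hand":-1},{"slide":[0.7,0.1,0],"turn":[0,0,-0.15],"hand":-1},{"slide":[0.7,0.2,0],"turn":[0,0,-0.15],"hand":-1},{"slide":[0.7,0.3,0],"turn":[0,0,-0.15],"hand":-1},{"slide":[0.6,0.3,0],"turn":[0,0,-0.15],"hand":-1},{"slide":[0.5,0.3,0],"turn":[0,0,-0.15],"hand":-1},{"slide":[0.4,0.3,0],"turn":[0,0,-0.14],"hand":-1}]'; python3 -c "
from h import *
togo(449.3,270.4,215,76.3)"
```

```text
clock: 53.55
ee_pos: [495.5, 225.4, 236.0]
tcp_rot: [0.097, 0.995, 0.002, 0.004]
force: [0.5, 0.7, -1.9]
grip_width: 7.8
tcp [495.5 225.4 236. ] yaw 78.92 down [ 0.008  0.004 -1.   ] w 7.8 F [ 0.5  0.7 -1.9] t 53.5
slide [2.71 1.76 1.04]
turn [0.007 0.009 0.058] (max .19/row) yawerr -2.6
slide after turn [2.78 1.64 1.05]
```

```bash
python3 -m creep '[{"slide":[0.6,0.4,0.1],"turn":[0.006,0.008,0.055],"hand":-1},{"slide":[0.7,0.45,0.2],"turn":[0,0,0],"hand":-1},{"slide":[0.7,0.4,0.2],"turn":[0,0,0],"hand":-1},{"slide":[0.4,0.2,0.2],"turn":[0,0,0],"hand":-1},{"slide":[0,0,0],"turn":[0,0,0],"hand":-1},{"slide":[0,0,0],"turn":[0,0,0],"hand":-1}]'; python3 -c "
from h import *
togo(449.3,270.4,138,76.3)"
```

```text
clock: 54.15
ee_pos: [451.2, 265.3, 224.2]
tcp_rot: [0.115, 0.993, 0.001, 0.002]
force: [0.3, 0.1, -2.4]
grip_width: 7.5
tcp [451.2 265.3 224.2] yaw 76.77 down [ 0.004  0.001 -1.   ] w 7.5 F [ 0.3  0.1 -2.4] t 54.1
slide [0.17 0.22 4.31]
turn [0.002 0.005 0.01 ] (max .19/row) yawerr -0.5
slide after turn [0.16 0.23 4.31]
```

```bash
python3 -m creep '[{"slide":[0.15,0.1,0.7],"turn":[0,0.004,0.01],"hand":-1},{"slide":[0,0,0.8],"turn":[0,0,0],"hand":-1},{"slide":[0,0,0.8],"turn":[0,0,0],"hand":-1},{"slide":[0,0,0.8],"turn":[0,0,0],"hand":-1},{"slide":[0,0,0.6],"turn":[0,0,0],"hand":-1},{"slide":[0,0,0],"turn":[0,0,0],"hand":-1},{"slide":[0,0,0],"turn":[0,0,0],"hand":-1}]'; python3 -c "
from h import *
togo(473,367.5,138,76.3)
f=snap('top');X=f['X'];im=f['image'].astype(int)
cv2.imwrite('pics/t37.png',cv2.resize(f['image'][140:320,50:290,::-1],None,fx=3.3,fy=3.3))
f=snap('side','s37.png')
"
```

```text
clock: 54.85
ee_pos: [454.5, 263.9, 149.8]
tcp_rot: [0.122, 0.992, 0.001, 0.003]
force: [-0.6, -0.7, -1.8]
grip_width: 7.7
tcp [454.5 263.9 149.8] yaw 75.94 down [ 0.007  0.001 -1.   ] w 7.7 F [-0.6 -0.7 -1.8] t 54.9
slide [0.37 5.25 0.6 ]
turn [ 0.004  0.008 -0.008] (max .19/row) yawerr 0.4
slide after turn [0.33 5.25 0.59]
```

View pics/t37.png

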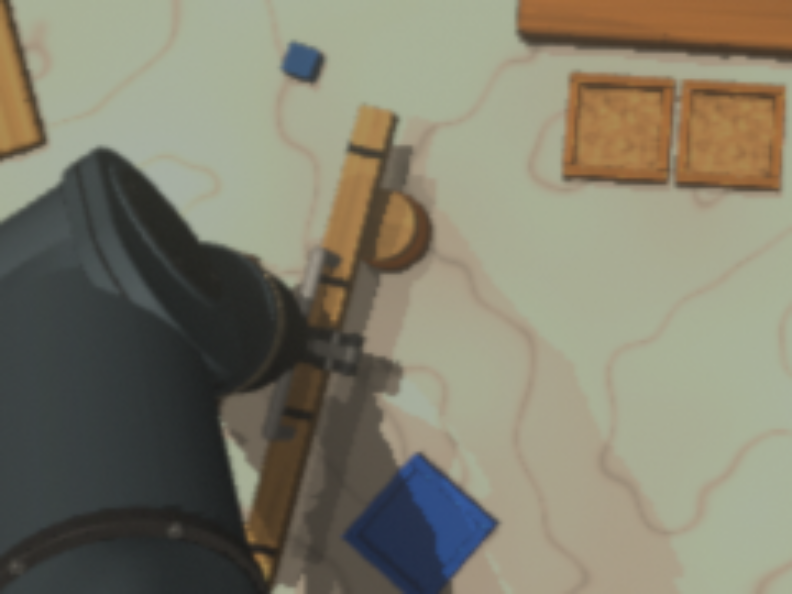

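View pics/s37.png

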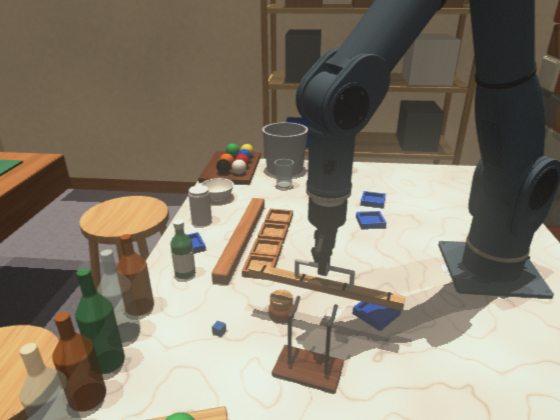

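```bash
python3 -m creep '[{"slide":[0.3,0.3,0.35],"turn":[0.004,0.008,-0.008],"hand":-1},{"slide":[0,0.4,0.2],"turn":[0,0,0],"hand":-1},{"slide":[0,0.3,0],"turn":[0,0,0],"hand":-1},{"slide":[0,0,0],"turn":[0,0,0],"hand":-1},{"slide":[0,0,0],"turn":[0,0,0],"hand":-1}]'; python3 -c "
from h import *
togo(473,367.5,138.5,76.3)
f=snap('top');X=f['X'];im=f['image'].astype(int)
b=(X[...,:2]-np.array([472,366.5]))@np.array([.237,.971])
m=(X[...,2]>88)&(X[...,2]<150)&(X[...,0]>280)&(X[...,0]<660)&(b<-20)&(b>-130)&(im[...,0]>im[...,2]+35)
P=X[m];print(len(P),P[:,2].mean(),cv2.minAreaRect(P[:,:2].astype(np.float32)), [P[(P[:,0]>x)&(P[:,0]<x+60)][:,2].mean().round(1) for x in (280,340,500,560)])"
```

```text
clock: 55.45
ee_pos: [454.1, 288.4, 139.7]
tcp_rot: [0.118, 0.993, 0.001, 0.001]
force: [0.9, -0.1, -1.9]
grip_width: 7.9
tcp [454.1 288.4 139.7] yaw 76.41 down [ 0.002  0.002 -1.   ] w 7.9 F [ 0.9 -0.1 -1.9] t 55.5
slide [0.01 4.07 0.07]
turn [0.004 0.002 0.002] (max .19/row) yawerr -0.1
slide after turn [0.02 4.07 0.06]
1041 114.13400764686102 ((453.19970703125, 286.51318359375), (25.838069915771484, 338.8773498535156), 76.59967041015625) [np.float64(113.7), np.float64(114.1), np.float64(114.3), np.float64(114.4)]
```

The strip's top is measured 19 mm above its hanging height and level, within 12–22 mm. I advance onto the hooks.

```bash
python3 -m creep '[{"slide":[0,0.4,0.08],"turn":[0,0,0],"hand":-1},{"slide":[0,0.5,0],"turn":[0,0,0],"hand":-1},{"slide":[0,0.5,0],"turn":[0,0,0],"hand":-1},{"slide":[0,0.4,0],"turn":[0,0,0],"hand":-1},{"slide":[0,0.3,0],"turn":[0,0,0],"hand":-1},{"slide":[0,0,0],"turn":[0,0,0],"hand":-1}]'; python3 -c "
from h import *
togo(473,367.5,138.5,76.3)"
```

```text
clock: 56.1
ee_pos: [465.1, 333.7, 138.3]
tcp_rot: [0.118, 0.993, 0.002, 0.001]
force: [0.2, 0.5, -2.1]
grip_width: 7.6
tcp [465.1 333.7 138.3] yaw 76.42 down [ 0.003  0.003 -1.   ] w 7.6 F [ 0.2  0.5 -2.1] t 56.1
slide [ 0.01  1.74 -0.  ]
turn [0.005 0.003 0.003] (max .19/row) yawerr -0.1
slide after turn [ 0.02  1.74 -0.01]
```

```bash
python3 -m creep '[{"slide":[0,0.4,0],"turn":[0,0,0],"hand":-1},{"slide":[0,0.5,0],"turn":[0,0,0],"hand":-1},{"slide":[0,0.4,0],"turn":[0,0,0],"hand":-1},{"slide":[0,0.25,0],"turn":[0,0,0],"hand":-1},{"slide":[0,0,0],"turn":[0,0,0],"hand":-1},{"slide":[0,0,0],"turn":[0,0,0],"hand":-1}]'; python3 -c "
from h import *
togo(473,367.5,121.5,76.3)
f=snap('wrist','w38.png')"
```

```text
clock: 56.7
ee_pos: [472.9, 366.3, 138.2]
tcp_rot: [0.118, 0.993, 0.002, 0.001]
force: [-1.8, -0.2, -2.6]
grip_width: 7.8
tcp [472.9 366.3 138.2] yaw 76.42 down [ 0.003  0.003 -1.   ] w 7.8 F [-1.8 -0.2 -2.6] t 56.7
slide [0.01 0.06 0.83]
turn [0.004 0.002 0.003] (max .19/row) yawerr -0.1
slide after turn [0.01 0.06 0.83]
```

View pics/w38.png

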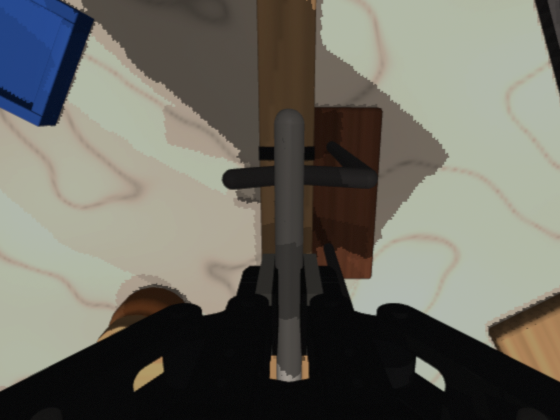

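The hook passes under the bar at (290,178), with its tip at u≈230 on the near side, so the bar is over the V. Lowering.

```bash
python3 -m creep '[{"slide":[0,0.04,0.25],"turn":[0,0,0],"hand":-1},{"slide":[0,0,0.25],"turn":[0,0,0],"hand":-1},{"slide":[0,0,0.2],"turn":[0,0,0],"hand":-1},{"slide":[0,0,0],"turn":[0,0,0],"hand":-1},{"slide":[0,0,0],"turn":[0,0,0],"hand":-1}]'; python3 -c "
from h import *
togo(473,367.5,121.5,76.3)"
```

```text
clock: 57.25
ee_pos: [473.0, 365.8, 122.6]
tcp_rot: [0.119, 0.993, 0.001, 0.001]
force: [0.3, -0.8, -2.1]
grip_width: 8.1
tcp [473.  365.8 122.6] yaw 76.35 down [ 0.002  0.002 -1.   ] w 8.1 F [ 0.3 -0.8 -2.1] t 57.2
slide [0.02 0.08 0.06]
turn [0.003 0.002 0.001] (max .19/row) yawerr -0.0
slide after turn [0.02 0.08 0.06]
```

```bash
python3 -m creep '[{"slide":[0,0.05,0.1],"turn":[0,0,0],"hand":-1},{"slide":[0,0,0.08],"turn":[0,0,0],"hand":-1},{"slide":[0,0,0],"turn":[0,0,0],"hand":-1}]'; python3 -c "
from h import *
togo(473,367.5,121.5,76.3)"
```

```text
clock: 57.55
ee_pos: [473.9, 367.8, 121.0]
tcp_rot: [0.119, 0.993, 0.002, 0.002]
force: [-0.6, -0.6, -1.3]
grip_width: 7.7
tcp [473.9 367.8 121. ] yaw 76.34 down [ 0.004  0.004 -1.   ] w 7.7 F [-0.6 -0.6 -1.3] t 57.5
slide [ 0.04 -0.02 -0.03]
turn [0.006 0.004 0.001] (max .19/row) yawerr -0.0
slide after turn [ 0.04 -0.03 -0.02]
```

```bash
python3 -m creep '[{"slide":[0,0,0.08],"turn":[0,0,0],"hand":-1},{"slide":[0,0,0.05],"turn":[0,0,0],"hand":-1},{"slide":[0,0,0],"turn":[0,0,0],"hand":-1}]'; python3 -c "
from h import *
togo(473,367.5,120.5,76.3)
f=snap('side')
cv2.imwrite('pics/s39.png',cv2.resize(f['image'][240:400,200:420,::-1],None,fx=3.5,fy=3.5))"
```

```text
clock: 57.85
ee_pos: [474.1, 367.9, 121.0]
tcp_rot: [0.119, 0.993, 0.003, 0.002]
force: [-0.8, -0.6, -0.7]
grip_width: 7.8
tcp [474.1 367.9 121. ] yaw 76.33 down [ 0.005  0.006 -1.   ] w 7.8 F [-0.8 -0.6 -0.7] t 57.9
slide [ 0.05 -0.03  0.03]
turn [0.009 0.005 0.001] (max .19/row) yawerr -0.0
slide after turn [ 0.05 -0.03  0.03]
```

View pics/s39.png

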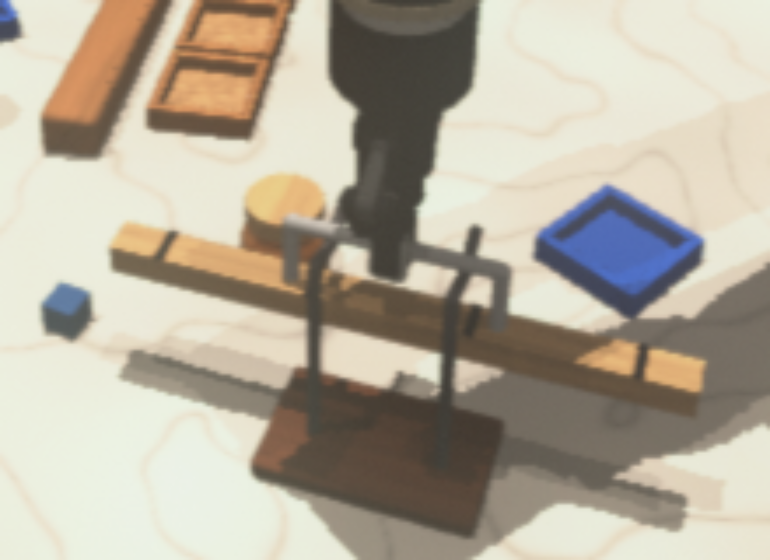

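The TCP stopped at z=121.0 and the load is falling off, so the guide is seated. Opening gently and rising straight up.

```bash
python3 -m creep '[{"slide":[0,0,0],"turn":[0,0,0],"hand":-0.85},{"slide":[0,0,0],"turn":[0,0,0],"hand":-0.75},{"slide":[0,0,0],"turn":[0,0,0],"hand":-0.6},{"slide":[0,0,0],"turn":[0,0,0],"hand":-0.4},{"slide":[0,0,0],"turn":[0,0,0],"hand":-0.2},{"slide":[0,0,0],"turn":[0,0,0],"hand":0},{"slide":[0,0,0],"turn":[0,0,0],"hand":0},{"slide":[0,0,-0.3],"turn":[0,0,0],"hand":0},{"slide":[0,0,-0.6],"turn":[0,0,0],"hand":0},{"slide":[0,0,-0.8],"turn":[0,0,0],"hand":0},{"slide":[0,0,-0.9],"turn":[0,0,0],"hand":0},{"slide":[0,0,-0.9],"turn":[0,0,0],"hand":0}]';  python3 -m creep '[{"slide":[0,0,-0.9],"turn":[0,0,0],"hand":0},{"slide":[0.6,0.6,-0.9],"turn":[0,0,0],"hand":0},{"slide":[0.9,0.6,-0.5],"turn":[0,0,0],"hand":0},{"slide":[0.9,0.6,0],"turn":[0,0,0],"hand":0},{"slide":[0.9,0.6,0],"turn":[0,0,0],"hand":0},{"slide":[0.9,0.6,0],"turn":[0,0,0],"hand":0},{"slide":[0.9,0.6,0],"turn":[0,0,0],"hand":0},{"slide":[0.9,0.6,0],"turn":[0,0,0],"hand":0},{"slide":[0.9,0.6,0],"turn":[0,0,0],"hand":0},{"slide":[0,0,0],"turn":[0,0,0],"hand":0},{"slide":[0,0,0],"turn":[0,0,0],"hand":0}]'; python3 -c "
from h import *
f=snap('top','t40.png');row(f);X=f['X'];im=f['image'].astype(int)
m=(X[...,2]>80)&(X[...,2]<105)&(X[...,0]>280)&(X[...,0]<660)&(X[...,1]>280)&(X[...,1]<480)&(im[...,0]>im[...,2]+30)
P=X[m];print(cv2.minAreaRect(P[:,:2].astype(np.float32)),P[:,2].mean())
for n,(u,v) in dict(jar=(166,209),chalk=(141,159),op=(445,250)).items():print(n,X[v,u].round(1))
snap('side','s40.png')
"
```

```text
clock: 59.1
ee_pos: [473.5, 367.4, 193.7]
tcp_rot: [0.119, 0.993, 0.002, 0.002]
force: [-0.8, 0.6, 0.1]
grip_width: 42.5
clock: 60.2
ee_pos: [360.6, 498.1, 258.9]
tcp_rot: [0.121, 0.993, 0.009, 0.007]
force: [1.2, -0.3, 0.5]
grip_width: 42.5
138 a range [-90.4 -16.2] b range [ 96.4 173.6] mid b 135.0 rect [-52.8 135. ] [75.2 77.3] 0.1
46 a range [-90.6 -16.1] b range [10.5 87.4] mid b 49.0 rect [-53.1  49. ] [77.1 75.2] 89.8
-46 a range [-91.  -16.6] b range [-83.6  -6.6] mid b -45.1 rect [-53.5 -45.1] [77.3 75.1] 89.6
-138 a range [-91.1 -16.2] b range [-179.3 -101.7] mid b -140.5 rect [ -53.4 -140.1] [78.7 75.6] 89.8
((473.15386962890625, 368.29290771484375), (27.155122756958008, 339.88397216796875), 76.15987396240234) 94.99561829692652
jar [542.7 230.5  53.5]
chalk [675.1 301.9  22.9]
op [ 431.1 -457.8   -1.2]
```

View pics/t40.png

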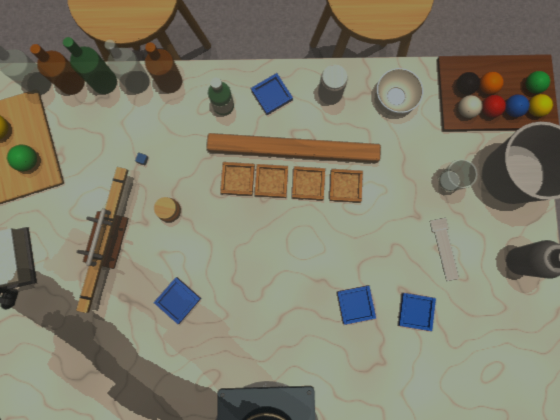

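View pics/s40.png

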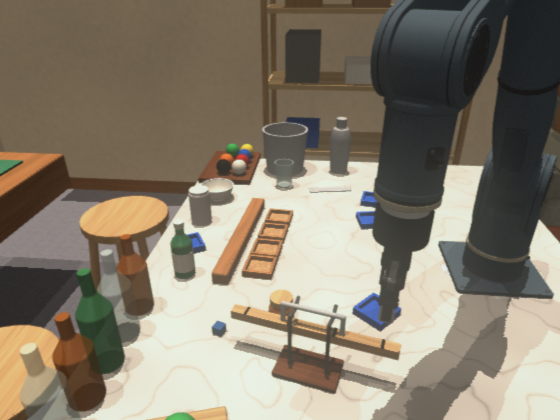

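The guide hangs as it did at first (strip centre (473, 368), yaw 76.2, height 95). The row is straight and unmoved, and the bystanders are in place. I settle the arm and hand in.

```bash
python3 -m creep '[{"slide":[0,0,0],"turn":[0,0,0],"hand":0},{"slide":[0,0,0],"turn":[0,0,0],"hand":0},{"slide":[0,0,0],"turn":[0,0,0],"hand":0},{"slide":[0,0,0],"turn":[0,0,0],"hand":0},{"slide":[0,0,0],"turn":[0,0,0],"hand":0}]'; python3 -c "
from h import *
row(snap('top'));print(sign_off())"
```

```text
clock: 60.8
ee_pos: [363.5, 495.3, 259.1]
tcp_rot: [0.123, 0.992, 0.009, 0.007]
force: [0.4, -0.0, -0.2]
grip_width: 42.9
138 a range [-90.5 -16.1] b range [ 96.3 173.6] mid b 134.9 rect [-52.9 135. ] [75.4 77.5] 0.1
46 a range [-90.7 -16.5] b range [10.5 87.8] mid b 49.2 rect [-53.4  49.1] [77.4 74.9] 89.9
-46 a range [-90.5 -16.9] b range [-83.6  -6.6] mid b -45.1 rect [-53.4 -45.1] [77.1 74.9] 89.7
-138 a range [-91.3 -16. ] b range [-179.3 -101.7] mid b -140.5 rect [ -53.7 -140.6] [75.7 78. ] 0.4
the job is handed in; nothing more can be done
None
```

I laid the guide flush against the rail, set all four wooden coasters against it on their marks, and hung it back on its two hooks. The job was handed in at about 61 s; no verdict is reported.

- **Mended along the way:** the third coaster was found about 15 mm off its mark, touching its neighbour, after I had released it. I don't know whether the release or the announced knock moved it. I regripped it and put it back on its mark.
- **Row:** the last top view puts the coasters at +135, +49, −45 and −140 mm along the guide, against marks at ±138 and ±46. The spacings are 86, 94 and 95 mm, so the row is not perfectly even, but all are inside the 78–106 mm limit. Every coaster is square within 0.01 rad, with its centre about 66 mm before the rail face.
- **Guide:** it hangs level within about 2 mm of where it started.
- **Other things on the bar:** the nut jar and chalk measured within 1 mm of their start, and the opener and tumbler look unmoved in the top view. The blue look-alikes were not touched.

No check failed.

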